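# Pack two reagent bottles into the corner of a bench tray

## Robot

A 7-joint arm with a two-finger parallel gripper is mounted at the origin on a cart in front of the work surface, level with it; the furniture and walls round the work are solid. World frame = base frame: x ahead of the robot, y to its left, z up, the work surface at z = 0. Lengths are in m, angles in rad, forces in N, time in s.
With the tool pointing down it reaches from about 0.4 to 0.85 m from the base axis. Payload 10.4 kg.
Tool frame: the origin (TCP) lies at the centre of the arm's flange, where the gripper is bolted on; the fingertips stand 173 mm ahead of it and the grasp point (between the pads) lies 155 mm ahead of it; z points along the fingers, y is the line along which they close (so a half turn about z gives the same grasp; the last joint's range is limited). The gripper opens to 85 mm and grips with 20 to 120 N. Pads are 22 mm wide; open, the fingers measure 114 mm over their backs; the gripper's body (76 mm by 85 mm) begins 54 mm behind the grasp point. The pads swing forward as they close: fully open they stand 13 mm farther back than shut.
Start: joints at [-1.189, 0.332, -0.065, 1.46, 0.022, 1.35, -0.088], TCP at [0.246, 0.575, 0.405] pointing down, gripper open.
Joint ranges: [-2.6, 2.6], [-0.5, 2.12], [-1.47, 1.34], [0.16, 2.42], [-1.27, 4.41], [0.06, 2.06], [-2.6, 2.6]. Speed limits (rad/s): [2.22, 2.22, 2.79, 2.79, 3.14, 3.14, 3.14].

## Interface

Orientations are given as a unit quaternion [x, y, z, w].
In Python, from workcell import manip, viewer, finder gives the robot as it stands.
- The arm moves only by the tool arm_command, never from a script. Its argument "plan" is a list of rows, each an object with "dp": the shift along the tool's x, y, z in mm, a list of three; "spin": the turn about the tool's z in rad. A call has 1 to 5 rows; each row shifts and turns the commanded pose from where the row before left it, along the tool's axes as they then stand; what a row does not reach is not made up. A row lasts 1/10 s, in which the tool goes at most 50 mm and 8.59 degrees, less where a joint would pass 70% of its speed; a pose out of reach is approached as far as the arm can. A call is refused whole if a number of a shift passes 50 or a number of a turn 0.15, either way. A call with a gripper value outside its range is refused whole. "grip" is the closure, from -1 (fully open) to 1 (shut), set as the call begins (left out, the last holds). The fingers move at their own pace and stop on an object; "newtons" is the grip in N (left out, the last holds). Time passes only in rows, so rows that do not move let the fingers close. It gives the time, the measured TCP pose, the force, the opening and the grip force at its end, in the units of the state.
- manip.get_obs(): the state, without advancing time (a new reading comes with each control period).
- viewer.camera(name): name is "scene" or "side" or "wrist"; returns the picture (384x512x3 uint8, blue, green, red); there is no depth.
- viewer.camera_params(name): a dict with "vertical_fov" (degrees; the focal length in pixels is half the picture's height over the tangent of half this angle, whatever the lens; pixels are square), "cx", "cy" (the principal point, pixels), "R" (3x3) and "t" (3): a world point X has camera coordinates R X + t; the wrist camera has in their place "T_tool_cam" (4x4, takes a point from camera to tool coordinates, whose origin is the TCP and whose axes are the flange's). Camera axes: x right, y down, z forward; pixel columns grow to the right and rows downward; lengths in m; the calibration is good to about 2 mm. The wrist camera is an equidistant fisheye: a pixel r from the principal point sees the ray r / f radians off the axis. A picture is of the moment at which its call begins: read the wrist's pose just before it. camera_params takes no time and is no camera call.
- manip.hand_in(): hands the job in; it is judged then, once.
Trained networks look in the newest picture that a camera, given by its name, has taken for a name from the list of things; names that differ only in an ending like _2 or _b are one class to them, and where a whole thing is asked for, a point or a joint stands for the part that bears it (a point fixed in the world has none). Each returns a list of dicts, best first, with "score" (0 to 1); they miss things now and then, are a little off and sometimes report something else, mostly with a low value. They report only what shows in the picture. A call takes as long as a camera call.
- finder.find_in(camera, thing): "position" ([x, y, z] in m, in world coordinates, good to about 4 mm: the middle of the surface that is visible of it).
The state is a dict: "clock": time; "joint_pos": joint angles; "joint_velocities": joint speeds; "tau": joint torques, N m; "position": TCP position; "ee_rot": TCP orientation; "ft_force": force on the tool from outside, world axes, zero at the start; "torque": the same for the moment, N m; "grip_width": opening from 0.0 (shut) to 1.0 (fully open); "grasp_force": force on a finger pad.
Only numpy, scipy, OpenCV 4.12 (cv2) and the standard library are available. Lean on these libraries where they do the work, as an engineer would, in place of code of your own. Each camera call takes 0.05 s, during which the arm holds its last target. There are 200 camera calls.

## Task

Pack the green tray from its far left corner: stand the brown black-capped bottle on the tray floor a few centimetres short of that corner and push it along the floor until it rests against both the far and the left wall. Then stand the white bottle with the blue cap on the tray floor short of its place and push it along until it rests against the far wall and the brown bottle, leaving both upright. Use the two bottles that stand on the open bench to the right of the tray, not the similar ones at the very back behind the centrifuge, and leave the small white bottle with the red cap where it stands.

Things in the scene. Friction and masses are not known exactly. Their poses are not given: they have to be found in the camera images.
- tray_corner (a point): Inner far left corner of the green tray, where floor, far wall and left wall meet. Tray fixed to the bench, 200 x 260 mm, 28 mm high, walls and floor 5 mm thick, inside 190 x 250 mm; a 14 mm tab stands out at the rim of each 200 mm end. x points out through the far wall (away from the robot, turned with the tray), y out through the left wall, z up; the inside lies at negative x and y.
- bottle_brown_center (a point): Centre (half-way up) of the brown reagent bottle with a black cap, loose, upright, 116 mm tall, 0.11 to 0.22 kg. Body 56 mm in diameter up to 78 mm above its base, shoulder 45 mm in diameter to 92 mm, cap 31 mm in diameter from 92 mm to the top. Its base is 58 mm below this point. z axis up its length.
- bottle_blue_center (a point): Centre (half-way up) of the white reagent bottle with a blue cap, loose, upright, 98 mm tall, 0.07 to 0.15 kg. Body 48 mm in diameter up to 67 mm above its base, shoulder 38 mm in diameter to 78 mm, cap 27 mm in diameter from 79 mm to the top. Its base is 49 mm below this point. z axis up its length.
- bottle_red_center (a point): Centre (half-way up) of the small white bottle with a red cap, a bystander to be left alone: 33 mm in diameter, 72 mm tall. A red-lidded specimen cup, 65 mm in diameter and 64 mm tall, stands among the three bottles too and has no part in the job; centres of the four stand at least 80 mm apart.

How it is judged:
By the outcome, as a careful person would: the job done as asked, in the order asked, and still so for the second after the job is handed in, with the robot touching nothing.
It also fails if it takes over 64 s, if anything falls off the work surface, if the arm or the gripper's body presses on something with over 40 N, if the wrist force passes 120 N, or if a joint passes its speed limit or range.

## Working session

There is one attempt and no reset: what is moved stays moved. The work goes in short steps, Python scripts to look and compute and a tool call to move; the robot and the scene stay as the last step left them, time stands still between calls to the robot, and variables do not carry over. Pictures are saved under pics/ and viewed, at most 10 in all, crops included, and the job is handed in when it is done.

Besides the shell and the picture viewer there is one more tool, called as a command line: name --argument value ..., lists and objects as JSON in quotes. arm_command: Moves the arm, as the interface text tells. Its arguments: {"type":"object","properties":{"plan":{"type":"array","items":{"type":"object","properties":{"dp":{"type":"array","items":{"type":"number"}},"spin":{"type":"number"}}}},"grip":{"type":"number"},"newtons":{"type":"number"}},"required":["plan"]}

```bash
mkdir -p pics; ls; python3 - <<'E'
from workcell import manip, viewer, finder
import cv2,numpy as np
o=manip.get_obs()
print(o['clock'],o['position'],o['ee_rot'],o['joint_pos'])
a=viewer.camera('scene');b=viewer.camera('side')
cv2.imwrite('pics/a.png',np.hstack([a,b])[:, :] if 0 else cv2.resize(np.hstack([a,b]),(800,300)))
cv2.imwrite('pics/scene.png',a);cv2.imwrite('pics/side.png',b)
for c in ['scene','side']:
  p=viewer.camera_params(c);print(c,p)
  for t in ['tray_corner','bottle_brown_center','bottle_blue_center','bottle_red_center']:
    print(c,t,[(np.round(d['position'],3).tolist(),round(d['score'],2)) for d in finder.find_in(c,t)])
print(viewer.camera_params('wrist'))
E
```

```text
pics
0.0 [0.24607262 0.57437869 0.40389142] [ 2.00983528e-01  9.79594336e-01 -7.35981552e-04 -1.27729516e-04] [-1.18861371  0.33290856 -0.06470911  1.46094433  0.02157814  1.34992826
 -0.08846602]
scene {'vertical_fov': 43.08223236774661, 'cx': 254.93357992677508, 'cy': 195.84699499261527, 'R': array([[ 0.51058084, -0.85964644,  0.01775408],
       [-0.66696559, -0.40900188, -0.6227956 ],
       [ 0.54264547,  0.30614614, -0.78218312]]), 't': array([-0.32074111,  0.40807874,  1.25249779])}
scene tray_corner []
scene bottle_brown_center [([0.568, -0.2, 0.075], 0.86)]
scene bottle_blue_center [([0.418, -0.311, 0.072], 0.66)]
scene bottle_red_center [([0.559, -0.338, 0.047], 0.46)]
side {'vertical_fov': 55.41064842531158, 'cx': 253.90095925433758, 'cy': 193.1805560346005, 'R': array([[ 0.91286124, -0.40762397,  0.02295757],
       [-0.17106983, -0.43295121, -0.8850358 ],
       [ 0.37070132,  0.80398753, -0.46495654]]), 't': array([-0.52081437,  0.13214333,  0.8398193 ])}
side tray_corner [([0.53, 0.068, 0.004], 0.86)]
side bottle_brown_center [([0.572, -0.209, 0.059], 0.77)]
side bottle_blue_center [([0.424, -0.328, 0.058], 0.7)]
side bottle_red_center [([0.556, -0.347, 0.038], 0.84)]
{'vertical_fov': 65.70646984690485, 'cx': 252.3967330306529, 'cy': 190.96803340291402, 'T_tool_cam': array([[ 5.38317603e-04, -9.45114161e-01, -3.26739856e-01,
         8.36756223e-02],
       [ 9.99999176e-01,  8.89486182e-04, -9.25350311e-04,
         9.21394640e-04],
       [ 1.16519227e-03, -3.26739089e-01,  9.45113861e-01,
         3.07251221e-02],
       [ 0.00000000e+00,  0.00000000e+00,  0.00000000e+00,
         1.00000000e+00]])}
```

View pics/scene.png

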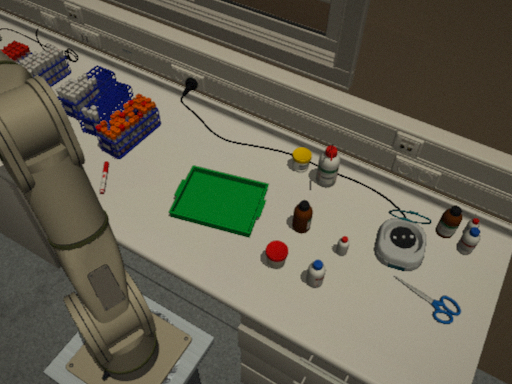

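View pics/side.png

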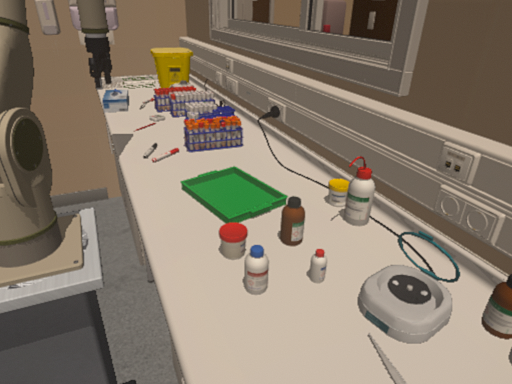

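The scene shows the tray at about (188,169)–(268,182)–(250,232)–(171,205). The bottles to use are brown at (302,217) and blue-capped at (316,272), with red at (343,245) and the cup at (277,253). The finder agrees on the bottles. The tray needs a fit.

```bash
cat > h.py <<'E'
import numpy as np,cv2
from workcell import manip,viewer,finder
from scipy.spatial.transform import Rotation as Ro
def proj(c,X,p=None):
    p=p or viewer.camera_params(c);X=np.atleast_2d(X)
    f=192/np.tan(np.radians(p['vertical_fov']/2))
    q=X@p['R'].T+p['t'];return q[:,:2]/q[:,2:]*f+[p['cx'],p['cy']]
def wproj(X,o):
    p=viewer.camera_params('wrist');f=192/np.tan(np.radians(p['vertical_fov']/2))
    T=np.eye(4);T[:3,:3]=Ro.from_quat(o['ee_rot']).as_matrix();T[:3,3]=o['position']
    q=np.linalg.inv(T@p['T_tool_cam'])@np.c_[np.atleast_2d(X),np.ones(len(np.atleast_2d(X)))].T;q=q[:3].T
    r=np.linalg.norm(q[:,:2],axis=1,keepdims=True);th=np.arctan2(r,q[:,2:])
    return q[:,:2]/np.maximum(r,1e-9)*th*f+[p['cx'],p['cy']]
def green(im):
    h=cv2.cvtColor(im,cv2.COLOR_BGR2HSV)
    m=cv2.inRange(h,(50,120,40),(75,255,255))
    n,l,s,_=cv2.connectedComponentsWithStats(m);k=1+np.argmax(s[1:,4])
    c,_=cv2.findContours((l==k).astype(np.uint8),cv2.RETR_EXTERNAL,cv2.CHAIN_APPROX_NONE)
    m=np.zeros_like(m);cv2.drawContours(m,c,-1,255,-1);return m
def tray_sil(P,v,shape,S=4):
    x,y,a,L,w=v   # centre, yaw; long axis L along local y
    R=np.array([[np.cos(a),-np.sin(a)],[np.sin(a),np.cos(a)]]);m=np.zeros((shape[0]*S,shape[1]*S),np.uint8)
    def box(x0,x1,y0,y1,z0,z1):
        B=np.array([[i,j,k] for i in(x0,x1) for j in(y0,y1) for k in(z0,z1)]);B[:,:2]=B[:,:2]@R.T+[x,y]
        cv2.fillConvexPoly(m,cv2.convexHull(np.round((P(B)+.5)*S-.5).astype(np.int32)),255)
    box(-.1,.1,-.13,.13,0,.028);box(-w,w,-.144,.144,L,.028)
    return cv2.resize(m,shape[::-1],interpolation=cv2.INTER_AREA)
E
python3 - <<'E'
from h import *
from scipy.optimize import minimize
ms={c:green(cv2.imread(f'pics/{c}.png')) for c in('scene','side')}
ps={c:viewer.camera_params(c) for c in ms}
for sel in(['scene'],['side'],['scene','side']):
  best=None
  for a0 in(0,-.2,.2,1.57):
    for s in [(.5,.05)]:
      cost=lambda v:sum(np.abs(tray_sil(lambda B:proj(c,B,ps[c]),[v[0],v[1],v[2],.022,v[3]],(384,512)).astype(float)-ms[c]).sum()/255 for c in sel)
      r=minimize(cost,[*s,a0,.04],method='Nelder-Mead',options=dict(initial_simplex=np.array([[*s,a0,.04]]+[np.array([*s,a0,.04])+d for d in np.diag([.04,.04,.2,.02])]),maxiter=200))
      if best is None or r.fun<best.fun:best=r
  v=best.x;a=v[2];print(sel,v,best.fun)
  R=np.array([[np.cos(a),-np.sin(a)],[np.sin(a),np.cos(a)]]);print((np.array([[.095,.125],[.095,-.125],[-.095,-.125],[-.095,.125]])@R.T+v[:2]).round(4).tolist())
for c in ps: print(c,-ps[c]['R'].T@ps[c]['t'])
E
```

```text
['scene'] [0.53429459 0.07690072 0.23565457 0.03086065] 118.53333333333333
[[0.5975, 0.2206], [0.6559, -0.0225], [0.4711, -0.0668], [0.4127, 0.1763]]
['side'] [0.54465409 0.08318071 0.26444243 0.00113198] 381.80392156862746
[[0.6037, 0.2287], [0.669, -0.0126], [0.4856, -0.0623], [0.4203, 0.179]]
['scene', 'side'] [0.53443106 0.07751033 0.23903526 0.0293865 ] 568.121568627451
[[0.5971, 0.2214], [0.6563, -0.0214], [0.4717, -0.0664], [0.4125, 0.1765]]
scene [-0.24372351 -0.49226635  1.23952673]
side [ 0.18671487 -0.83028905  0.51938769]
```

arm_command --plan '[{"dp": [-35,-28,0]},{"dp": [-35,-28,0]},{"dp": [-35,-28,0]},{"dp": [-35,-28,0]},{"dp": [-35,-28,0]}]' --grip -1 --newtons 30

```text
invalid input at $.plan[0]: expected keys dp, spin
```

arm_command --plan '[{"dp": [-35,-28,0]},{"dp": [-35,-28,0]},{"dp": [-35,-28,0]},{"dp": [-35,-28,0]},{"dp": [-35,-28,0]}]'

```text
invalid input at $.plan[0]: expected keys dp, spin
```

arm_command --plan '[{"dp": [0,0,0],"spin": 0.14},{"dp": [0,0,0],"spin": 0.14},{"dp": [0,0,0],"spin": 0.14},{"dp": [0,0,0],"spin": 0.14},{"dp": [0,0,0],"spin": 0.14}]'

```text
clock: 1.0
position: [0.2461, 0.5745, 0.4048]
ee_rot: [0.527, 0.85, 0.0, -0.0]
ft_force: [0.2, -0.4, -0.1]
grip_width: 1.002
grasp_force: 0.0
```

arm_command --plan '[{"dp": [0,0,0],"spin": 0.14},{"dp": [0,0,0],"spin": 0.09},{"dp": [0,0,0]}]'

```text
invalid input at $.plan[2]: expected keys dp, spin
```

arm_command --plan '[{"dp": [0,0,0],"spin": 0.12},{"dp": [0,0,0],"spin": 0.11},{"dp": [-44,11,0],"spin": 0},{"dp": [-44,11,0],"spin": 0},{"dp": [-44,11,0],"spin": 0}]' --grip -1 --newtons 30

```text
clock: 1.5
position: [0.3096, 0.4524, 0.4046]
ee_rot: [0.619, 0.786, 0.0, 0.0]
ft_force: [1.1, 0.8, -0.1]
grip_width: 0.995
grasp_force: 0.0
```

arm_command --plan '[{"dp": [-44,11,0],"spin": 0},{"dp": [-44,11,0],"spin": 0},{"dp": [-44,11,0],"spin": 0},{"dp": [-44,11,0],"spin": 0},{"dp": [-44,11,0],"spin": 0}]'

```text
clock: 2.0
position: [0.4145, 0.251, 0.405]
ee_rot: [0.619, 0.785, 0.0, -0.0]
ft_force: [1.3, 0.7, 0.8]
grip_width: 1.001
grasp_force: 0.0
```

arm_command --plan '[{"dp": [-44,11,0],"spin": 0},{"dp": [-44,11,0],"spin": 0},{"dp": [-44,11,0],"spin": 0},{"dp": [0,0,0],"spin": 0},{"dp": [0,0,0],"spin": 0}]'

```text
clock: 2.5
position: [0.4772, 0.1313, 0.4048]
ee_rot: [0.62, 0.785, 0.0, -0.0]
ft_force: [-0.6, 0.9, 0.1]
grip_width: 1.001
grasp_force: 0.0
```

```bash
cat >> h.py <<'E'
def ang(o): 
    y=Ro.from_quat(o['ee_rot']).as_matrix()[:,1];return np.arctan2(y[1],y[0])
def delta(o,p): return (Ro.from_quat(o['ee_rot']).as_matrix().T@(np.array(p)-o['position'])*1000).round(1)
E
python3 - <<'E'
from h import *
from scipy.optimize import minimize
o=manip.get_obs();im=viewer.camera('wrist');cv2.imwrite('pics/w1.png',im)
print(o['position'],ang(o),o['joint_pos'].round(2))
m=green(im)
best=None
for a0 in(.15,.3):
  v0=np.array([.534,.077,a0,.03])
  cost=lambda v:np.abs(tray_sil(lambda B:wproj(B,o),[v[0],v[1],v[2],.022,v[3]],(384,512)).astype(float)-m).sum()/255
  r=minimize(cost,v0,method='Nelder-Mead',options=dict(initial_simplex=np.vstack([v0,v0+np.diag([.03,.03,.1,.01])]),maxiter=200))
  if best is None or r.fun<best.fun:best=r
v=best.x;a=v[2];print(v,best.fun,m.sum()/255)
R=np.array([[np.cos(a),-np.sin(a)],[np.sin(a),np.cos(a)]]);I=np.array([[.095,.125],[.095,-.125],[-.095,-.125],[-.095,.125]])@R.T+v[:2];print(I.round(4).tolist())
for t in ['tray_corner','bottle_brown_center','bottle_blue_center','bottle_red_center']:
    print(t,[(np.round(d['position'],3).tolist(),round(d['score'],2)) for d in finder.find_in('wrist',t)])
for z,c in((.028,(0,0,255)),(.005,(255,0,0))): cv2.polylines(im,[np.round(wproj(np.c_[I,np.full(4,z)],o)).astype(int)],True,c)
cv2.imwrite('pics/w1b.png',im)
E
```

```text
[0.47720246 0.13134296 0.40481467] 0.23364688841912634 [-0.78  0.03  0.43  1.82 -0.01  1.3  -0.11]
[0.52846358 0.07191808 0.22474532 0.03521983] 4164.2 25890.0
[[0.5932, 0.2149], [0.6489, -0.0288], [0.4637, -0.0711], [0.408, 0.1726]]
tray_corner [([0.527, 0.095, 0.005], 0.68)]
bottle_brown_center []
bottle_blue_center []
bottle_red_center []
```

View pics/w1b.png

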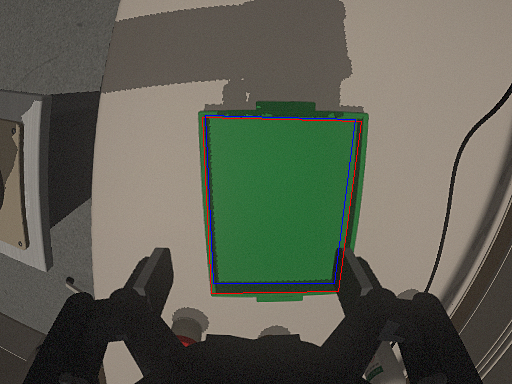

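arm_command --plan '[{"dp": [-46,4,0],"spin": 0},{"dp": [-46,4,0],"spin": 0},{"dp": [-46,4,0],"spin": 0},{"dp": [-46,4,0],"spin": 0},{"dp": [-46,4,0],"spin": 0}]'

```text
clock: 3.25
position: [0.5506, -0.0875, 0.4049]
ee_rot: [0.618, 0.786, 0.0, 0.0]
ft_force: [0.3, 1.4, 1.0]
grip_width: 1.003
grasp_force: 0.0
```

arm_command --plan '[{"dp": [0,0,0],"spin": 0},{"dp": [0,0,0],"spin": 0}]'

```text
clock: 3.45
position: [0.5503, -0.087, 0.4044]
ee_rot: [0.619, 0.785, -0.0, -0.0]
ft_force: [0.6, 1.7, 0.1]
grip_width: 1.005
grasp_force: 0.0
```

```bash
python3 - <<'E'
from h import *
o=manip.get_obs();im=viewer.camera('wrist')
print(o['position'],ang(o))
for t in ['bottle_brown_center','bottle_blue_center','bottle_red_center']:
    for d in finder.find_in('wrist',t): print(t,np.round(d['position'],3).tolist(),round(d['score'],2))
for (n,X,zt,r) in [('brown',(.584,-.192),.116,.0155),('blue',(.432,-.31),.098,.0135),('red',(.565,-.335),.072,.01)]:
    t=np.linspace(0,6.28,30)
    for z,rr in ((zt,r),(0,{'brown':.028,'blue':.024,'red':.0165}[n])):
        cv2.polylines(im,[np.round(wproj(np.c_[X[0]+rr*np.cos(t),X[1]+rr*np.sin(t),0*t+z],o)).astype(int)],True,(0,255,255))
cv2.imwrite('pics/w2.png',im)
E
```

```text
[ 0.55031422 -0.08696106  0.40440011] 0.23487540189437717
bottle_brown_center [0.583, -0.176, 0.087] 0.84
bottle_red_center [0.564, -0.326, 0.039] 0.89
```

View pics/w2.png

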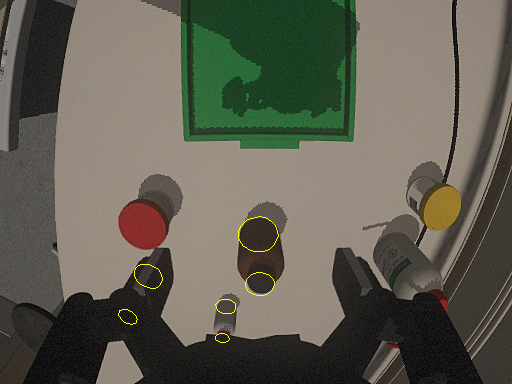

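arm_command --plan '[{"dp": [-36,3,15],"spin": 0},{"dp": [-36,3,15],"spin": 0},{"dp": [-36,3,15],"spin": 0},{"dp": [0,0,40],"spin": 0},{"dp": [0,0,30],"spin": 0}]'

```text
clock: 4.15
position: [0.5841, -0.1895, 0.2879]
ee_rot: [0.619, 0.785, -0.0, -0.0]
ft_force: [-0.1, 1.2, -0.6]
grip_width: 0.999
grasp_force: 0.0
```

arm_command --plan '[{"dp": [0,0,30],"spin": 0},{"dp": [0,0,25],"spin": 0},{"dp": [0,0,12],"spin": 0},{"dp": [0,0,0],"spin": 0},{"dp": [0,0,0],"spin": 0}]'

```text
clock: 4.65
position: [0.5847, -0.1894, 0.2238]
ee_rot: [0.619, 0.786, 0.0, 0.0]
ft_force: [0.9, -0.0, 1.0]
grip_width: 1.002
grasp_force: 0.0
```

arm_command --plan '[{"dp": [0,0,1],"spin": 0},{"dp": [0,0,0],"spin": 0},{"dp": [0,0,0],"spin": 0},{"dp": [0,0,0],"spin": 0},{"dp": [0,0,0],"spin": 0}]' --grip 1 --newtons 30

```text
clock: 5.15
position: [0.5844, -0.1898, 0.2228]
ee_rot: [0.619, 0.785, 0.0, 0.0]
ft_force: [-2.0, 1.5, 6.8]
grip_width: 0.641
grasp_force: 31.0
```

arm_command --plan '[{"dp": [0,0,0],"spin": 0},{"dp": [0,0,0],"spin": 0},{"dp": [0,0,0],"spin": 0}]'

```text
clock: 5.45
position: [0.5844, -0.1898, 0.2228]
ee_rot: [0.619, 0.785, 0.0, 0.0]
ft_force: [-3.1, 0.2, 6.8]
grip_width: 0.645
grasp_force: 31.0
```

```bash
python3 - <<'E'
from h import *
o=manip.get_obs();print(o['position'],o['grip_width'],o['grasp_force'],o['ft_force'])
# refit tray on first wrist picture
from scipy.optimize import minimize
ow=dict(position=np.array([0.47720246,0.13134296,0.40481467]),ee_rot=Ro.from_matrix(np.array([[-np.sin(.23365),np.cos(.23365),0],[np.cos(.23365),np.sin(.23365),0],[0,0,-1.]]).reshape(3,3)).as_quat())
im=cv2.imread('pics/w1.png');h=cv2.cvtColor(im,cv2.COLOR_BGR2HSV)
m=cv2.inRange(h,(45,90,15),(80,255,255));m=cv2.morphologyEx(m,cv2.MORPH_CLOSE,np.ones((9,9)))
n,l,s,_=cv2.connectedComponentsWithStats(m);m=((l==1+np.argmax(s[1:,4]))*255).astype(np.uint8);m[240:]=0
def cost(v):
  t=tray_sil(lambda B:wproj(B,ow),[v[0],v[1],v[2],.02,v[3]],(384,512)).astype(float);t[240:]=0
  return np.abs(t-m).sum()/255
v0=np.array([.532,.075,.23,.03])
r=minimize(cost,v0,method='Nelder-Mead',options=dict(initial_simplex=np.vstack([v0,v0+np.diag([.02,.02,.05,.01])]),maxiter=200))
v=r.x;a=v[2];R=np.array([[np.cos(a),-np.sin(a)],[np.sin(a),np.cos(a)]])
print(v,r.fun,R@[.095,.125]+v[:2])
E
```

```text
[ 0.58444611 -0.18980941  0.22278751] 0.6450160282566244 30.994341373443604 [-3.14827602  0.24774418  6.78369017]
[0.53140336 0.07463713 0.24069467 0.03409266] 958.6941176470589 [0.59386759 0.21867955]
```

arm_command --plan '[{"dp": [0,0,-15],"spin": 0},{"dp": [0,0,-25],"spin": 0},{"dp": [0,0,-20],"spin": 0},{"dp": [20,2,0],"spin": 0},{"dp": [40,5,0],"spin": 0}]'

```text
clock: 5.95
position: [0.5765, -0.1325, 0.2836]
ee_rot: [0.621, 0.784, -0.0, 0.002]
ft_force: [-0.1, 0.7, -1.7]
grip_width: 0.644
grasp_force: 32.6
```

arm_command --plan '[{"dp": [45,6,0],"spin": 0},{"dp": [45,6,0],"spin": 0},{"dp": [45,6,0],"spin": 0},{"dp": [45,6,0],"spin": 0},{"dp": [40,5,0],"spin": 0}]'

```text
clock: 6.45
position: [0.5532, 0.0933, 0.2827]
ee_rot: [0.619, 0.786, 0.001, 0.0]
ft_force: [0.9, -0.2, -0.9]
grip_width: 0.648
grasp_force: 32.6
```

arm_command --plan '[{"dp": [30,3,0],"spin": 0},{"dp": [20,2,0],"spin": 0},{"dp": [0,0,0],"spin": 0},{"dp": [0,0,20],"spin": 0},{"dp": [0,0,20],"spin": 0}]'

```text
clock: 6.95
position: [0.5473, 0.1401, 0.2425]
ee_rot: [0.619, 0.785, 0.001, 0.001]
ft_force: [0.6, 0.5, -1.8]
grip_width: 0.643
grasp_force: 32.6
```

```bash
python3 - <<'E'
from h import *
o=manip.get_obs();print(o['position'],o['grip_width'],o['grasp_force'],o['ft_force'])
print(delta(o,[.547,.1405,.2278]))
a=viewer.camera('scene');b=viewer.camera('side')
cv2.imwrite('pics/m1.png',np.hstack([a[120:270,120:370],b[140:290,120:370]])) 
x=cv2.imread('pics/m1.png');cv2.imwrite('pics/m1.png',cv2.resize(x,(800,240)))
E
```

```text
[0.54731297 0.14006863 0.24246221] 0.643290908770995 32.636622190475464 [ 0.56754493  0.54446122 -1.79248534]
[ 0.5 -0.2 14.7]
```

View pics/m1.png

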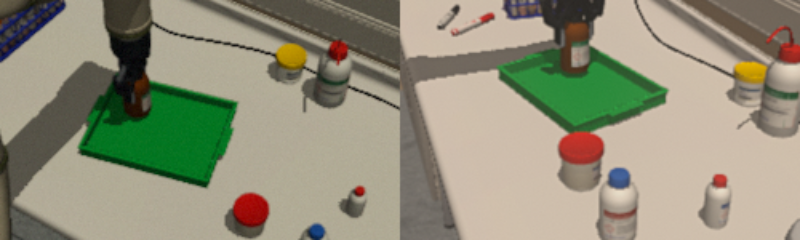

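The brown bottle is held upright inside the tray near its far left corner, at about (138,100) in the scene crop and (575,50) in the side crop. Next I lower it.

arm_command --plan '[{"dp": [0,0,8],"spin": 0},{"dp": [0,0,5],"spin": 0},{"dp": [0,0,0],"spin": 0},{"dp": [0,0,0],"spin": 0}]'

```text
clock: 7.45
position: [0.5471, 0.1408, 0.2291]
ee_rot: [0.619, 0.785, 0.0, 0.0]
ft_force: [0.2, 1.0, -2.3]
grip_width: 0.644
grasp_force: 32.6
```

arm_command --plan '[{"dp": [0,0,1],"spin": 0},{"dp": [0,0,0],"spin": 0},{"dp": [0,0,0],"spin": 0}]'

```text
clock: 7.75
position: [0.5469, 0.1409, 0.2279]
ee_rot: [0.619, 0.785, 0.0, 0.0]
ft_force: [0.4, 0.0, -0.8]
grip_width: 0.648
grasp_force: 32.6
```

arm_command --plan '[{"dp": [0,0,0.8],"spin": 0},{"dp": [0,0,0],"spin": 0},{"dp": [0,0,0],"spin": 0}]'

```text
clock: 8.05
position: [0.547, 0.1407, 0.2278]
ee_rot: [0.619, 0.785, 0.0, -0.0]
ft_force: [-4.2, -0.6, 8.5]
grip_width: 0.648
grasp_force: 33.6
```

arm_command --plan '[{"dp": [0,0,0],"spin": 0},{"dp": [0,0,0],"spin": 0},{"dp": [0,0,0],"spin": 0}]' --grip -0.5

```text
clock: 8.35
position: [0.5469, 0.1409, 0.2269]
ee_rot: [0.619, 0.785, 0.0, 0.0]
ft_force: [0.6, 0.7, -0.5]
grip_width: 0.746
grasp_force: 0.0
```

arm_command --plan '[{"dp": [0,0,0],"spin": 0},{"dp": [0,0,0],"spin": 0},{"dp": [0,0,0],"spin": 0},{"dp": [0,0,0],"spin": 0}]' --grip 1 --newtons 20

```text
clock: 8.75
position: [0.5469, 0.1408, 0.227]
ee_rot: [0.619, 0.785, 0.0, -0.0]
ft_force: [-1.6, -0.1, 3.2]
grip_width: 0.646
grasp_force: 21.2
```

arm_command --plan '[{"dp": [7,0,0],"spin": 0},{"dp": [7,0,0],"spin": 0},{"dp": [7,0,0],"spin": 0},{"dp": [6,0,0],"spin": 0},{"dp": [0,0,0],"spin": 0}]'

```text
clock: 9.25
position: [0.541, 0.1672, 0.2277]
ee_rot: [0.619, 0.785, 0.0, 0.001]
ft_force: [-0.9, -3.1, 9.1]
grip_width: 0.648
grasp_force: 24.3
```

arm_command --plan '[{"dp": [0,7,0],"spin": 0},{"dp": [0,7,0],"spin": 0},{"dp": [0,7,0],"spin": 0},{"dp": [0,6,0],"spin": 0},{"dp": [0,0,0],"spin": 0}]'

```text
clock: 9.75
position: [0.5673, 0.1736, 0.2277]
ee_rot: [0.619, 0.785, 0.0, -0.0]
ft_force: [-2.6, -0.6, 9.0]
grip_width: 0.649
grasp_force: 24.3
```

arm_command --plan '[{"dp": [3,0,0],"spin": 0},{"dp": [2,0,0],"spin": 0},{"dp": [0,0,0],"spin": 0}]'

```text
clock: 10.05
position: [0.5661, 0.1778, 0.2276]
ee_rot: [0.619, 0.785, 0.0, 0.001]
ft_force: [-0.9, -2.6, 8.2]
grip_width: 0.652
grasp_force: 24.0
```

arm_command --plan '[{"dp": [0,3,0],"spin": 0},{"dp": [0,2,0],"spin": 0},{"dp": [0,0,0],"spin": 0}]'

```text
clock: 10.35
position: [0.5702, 0.1787, 0.2274]
ee_rot: [0.619, 0.785, -0.001, -0.001]
ft_force: [-7.4, -4.2, 12.9]
grip_width: 0.645
grasp_force: 24.8
```

arm_command --plan '[{"dp": [2,0,0],"spin": 0},{"dp": [2,0,0],"spin": 0},{"dp": [0,0,0],"spin": 0}]'

```text
clock: 10.65
position: [0.5695, 0.1828, 0.2272]
ee_rot: [0.619, 0.785, -0.0, 0.0]
ft_force: [-2.5, -4.4, 7.7]
grip_width: 0.646
grasp_force: 24.0
```

arm_command --plan '[{"dp": [0,1,0],"spin": 0},{"dp": [0,1,0],"spin": 0},{"dp": [0,0,0],"spin": 0}]'

```text
clock: 10.95
position: [0.571, 0.183, 0.2271]
ee_rot: [0.619, 0.785, -0.001, -0.001]
ft_force: [-6.5, -4.2, 10.8]
grip_width: 0.652
grasp_force: 24.6
```

arm_command --plan '[{"dp": [1,0,-0.4],"spin": 0},{"dp": [1,0,0],"spin": 0},{"dp": [1,0,0],"spin": 0},{"dp": [0,0,0],"spin": 0}]'

```text
clock: 11.35
position: [0.571, 0.1867, 0.2274]
ee_rot: [0.619, 0.785, 0.0, 0.0]
ft_force: [-0.5, -2.6, 3.7]
grip_width: 0.647
grasp_force: 23.6
```

arm_command --plan '[{"dp": [0,1,0],"spin": 0},{"dp": [0,1,0],"spin": 0},{"dp": [0,1,0],"spin": 0},{"dp": [0,0,0],"spin": 0}]'

```text
clock: 11.75
position: [0.5734, 0.1873, 0.2272]
ee_rot: [0.619, 0.785, -0.001, -0.001]
ft_force: [-3.7, -2.7, 6.7]
grip_width: 0.648
grasp_force: 24.1
```

arm_command --plan '[{"dp": [1.5,0,0],"spin": 0},{"dp": [1.5,0,0],"spin": 0},{"dp": [0,0,0],"spin": 0}]'

```text
clock: 12.05
position: [0.5729, 0.1905, 0.2272]
ee_rot: [0.619, 0.785, -0.0, -0.0]
ft_force: [-1.0, -2.7, 3.8]
grip_width: 0.647
grasp_force: 23.5
```

arm_command --plan '[{"dp": [0,1.5,0],"spin": 0},{"dp": [0,1.5,0],"spin": 0},{"dp": [0,0,0],"spin": 0}]'

```text
clock: 12.35
position: [0.5744, 0.1913, 0.2269]
ee_rot: [0.619, 0.785, -0.002, -0.002]
ft_force: [-14.6, -1.9, 12.9]
grip_width: 0.648
grasp_force: 25.0
```

```bash
python3 - <<'E'
from h import *
o=manip.get_obs();print(o['position'],o['grip_width'],o['grasp_force'],o['ft_force'])
a=viewer.camera('scene');b=viewer.camera('side')
cv2.imwrite('pics/m2.png',np.hstack([cv2.resize(a[140:240,150:280],None,fx=3,fy=3,interpolation=2),cv2.resize(b[140:240,170:300],None,fx=3,fy=3,interpolation=2)]))
E
```

```text
[0.57440981 0.19133976 0.22691275] 0.648438944094829 25.038887858390808 [-14.58493533  -1.93435586  12.89995224]
```

View pics/m2.png

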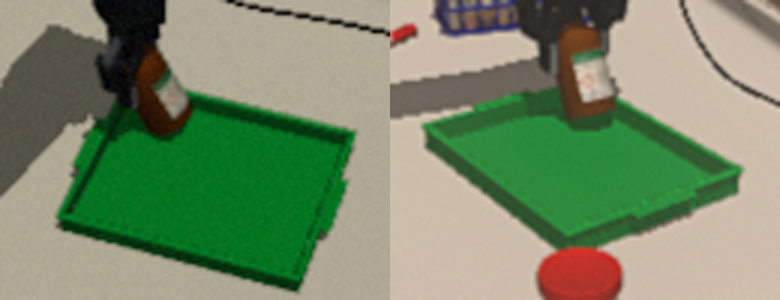

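The scene and side crops show the bottle leaning, its top towards the left wall, so the base lags. It also looks hard against the far wall. I'll measure the base and tilt.

```bash
cat >> h.py <<'E'
A=.236;RT=np.array([[np.cos(A),-np.sin(A)],[np.sin(A),np.cos(A)]]);C=np.array([.595,.219])
def bottle(c,u,v,tilt,r=.028,hh=.078,p=None):
    # base centre at tray coords (u,v) from corner, leaning tilt rad towards +v ; returns hull outline pixels
    t=np.linspace(0,6.28,40);P=[]
    for z in(0,hh): P.append(np.c_[r*np.cos(t),r*np.sin(t),0*t+z])
    P=np.vstack(P);Q=P.copy();Q[:,1]=P[:,1]*np.cos(tilt)+P[:,2]*np.sin(tilt);Q[:,2]=P[:,2]*np.cos(tilt)-P[:,1]*np.sin(tilt)
    Q[:,2]+=r*abs(np.sin(tilt));W=np.c_[(Q[:,:2]+[u,v])@RT.T+C,Q[:,2]+.005]
    return cv2.convexHull(proj(c,W,p).astype(np.float32)).reshape(-1,2)
E
python3 - <<'E'
from h import *
x=cv2.imread('pics/m2.png');out=[]
tcp=RT.T@(np.array([.5744,.1913])-C);print('tcp in tray',tcp)
rows=[]
for tilt in(0,.1,.2):
  im=x.copy()
  v=tcp[1]-np.sin(tilt)*.065
  for c,(ox,oy),sh in(('scene',(150,140),0),('side',(170,140),390)):
    h=(bottle(c,tcp[0],v,tilt)-[ox,oy]+.5)*3;h[:,0]+=sh
    cv2.polylines(im,[np.round(h).astype(np.int32)],True,(255,255,0),1)
  rows.append(np.hstack([im[20:160,80:230],im[20:160,480:680]]))
cv2.imwrite('pics/ov.png',cv2.resize(np.vstack(rows),None,fx=1.4,fy=1.4))
E
```

```text
tcp in tray [-0.02650567 -0.02211559]
```

View pics/ov.png

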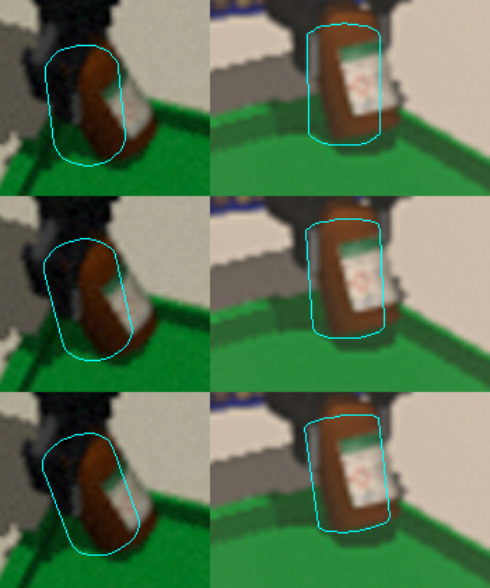

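arm_command --plan '[{"dp": [0,-2,0],"spin": 0},{"dp": [-4,0,0],"spin": 0},{"dp": [-4,0,0],"spin": 0},{"dp": [-4,0,0],"spin": 0},{"dp": [0,0,0],"spin": 0}]'

```text
clock: 12.95
position: [0.5759, 0.1803, 0.2273]
ee_rot: [0.618, 0.786, 0.0, -0.002]
ft_force: [-7.9, 1.8, 9.2]
grip_width: 0.651
grasp_force: 24.8
```

```bash
cat >> h.py <<'E'
def fitb(col,r,hh,u0,v0,fixed=None,n=1):
    # fit (u,v) base and lean (two axes) of a bottle from scene+side by brown/other mask ; col: function bgr->mask
    pass
E
python3 - <<'E'
from h import *
o=manip.get_obs();print(o['position'],o['ft_force'])
tcp=RT.T@(o['position'][:2]-C);print('tcp in tray',tcp)
a=viewer.camera('scene');b=viewer.camera('side');cv2.imwrite('pics/s3.png',a);cv2.imwrite('pics/d3.png',b)
rows=[]
for tilt in(0,.12):
  R=[]
  for c,im,(x0,x1,y0,y1) in(('scene',a,(175,235,140,200)),('side',b,(200,270,130,190))):
    h=(bottle(c,tcp[0],tcp[1]-np.sin(tilt)*.065,tilt)-[x0,y0]+.5)*6
    k=cv2.resize(im[y0:y1,x0:x1],None,fx=6,fy=6,interpolation=2);k0=k.copy()
    cv2.polylines(k,[np.round(h).astype(np.int32)],True,(255,255,0),1);R.append(k)
  rows.append(np.hstack(R))
cv2.imwrite('pics/ov2.png',cv2.resize(np.vstack(rows),None,fx=.8,fy=.8))
E
```

```text
[0.57589839 0.18031658 0.22728018] [-7.87743214  1.79530048  9.21303386]
tcp in tray [-0.02761691 -0.03314491]
```

View pics/ov2.png

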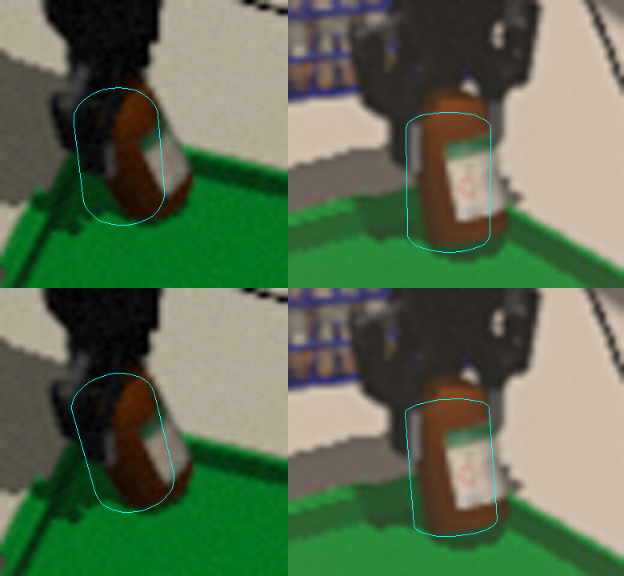

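arm_command --plan '[{"dp": [-2,-1.5,0],"spin": 0},{"dp": [-2,0,0],"spin": 0},{"dp": [0,0,0],"spin": 0}]'

```text
clock: 13.35
position: [0.5764, 0.175, 0.2274]
ee_rot: [0.619, 0.786, 0.001, -0.0]
ft_force: [-2.2, 2.9, 1.9]
grip_width: 0.647
grasp_force: 24.2
```

arm_command --plan '[{"dp": [0,0,0],"spin": 0},{"dp": [0,0,0],"spin": 0},{"dp": [0,0,0],"spin": 0},{"dp": [0,0,0],"spin": 0}]' --grip -0.9

```text
clock: 13.75
position: [0.5765, 0.1744, 0.2274]
ee_rot: [0.619, 0.785, 0.0, 0.0]
ft_force: [0.2, 0.3, 4.6]
grip_width: 0.948
grasp_force: 0.0
```

```bash
cat >> h.py <<'E'
from scipy.optimize import minimize
def fitpos(ims,maskf,r,hh,u0,v0):
    "fit upright base position (u,v) in tray coords: maximise mask inside outline minus mask just outside"
    ps={c:viewer.camera_params(c) for c in ims};ms={c:maskf(ims[c]).astype(float)/255 for c in ims}
    def cost(w):
        s=0
        for c in ims:
            m=np.zeros((384*4,512*4),np.uint8);cv2.fillConvexPoly(m,np.round((bottle(c,w[0],w[1],0,r,hh,ps[c])+.5)*4-.5).astype(np.int32),255)
            m=cv2.resize(m,(512,384),interpolation=cv2.INTER_AREA)/255.;y,x=np.nonzero(m)
            W=ms[c].copy();s+=np.abs(m-W)[max(y.min()-12,0):y.max()+13,max(x.min()-12,0):x.max()+13].sum()
        return s
    w=np.array([u0,v0]);b=minimize(cost,w,method='Nelder-Mead',options=dict(initial_simplex=[w,w+[.012,0],w+[0,-.012]],maxiter=80));return b.x,b.fun
E
python3 - <<'E'
from h import *
o=manip.get_obs();print(o['position'],o['ft_force'])
tcp=RT.T@(o['position'][:2]-C);print('tcp in tray',tcp)
a=viewer.camera('scene');b=viewer.camera('side')
for c,i in(('scene',a),('side',b)):
  for d in finder.find_in(c,'bottle_brown_center')[:2]: print(c,np.round(RT.T@(np.array(d['position'][:2])-C),4),d['position'][2],d['score'])
cv2.imwrite('pics/s4.png',a);cv2.imwrite('pics/d4.png',b)
R=[]
for c,im,(x0,x1,y0,y1) in(('scene',a,(165,235,140,200)),('side',b,(200,270,130,190))):
    R.append(cv2.resize(im[y0:y1,x0:x1],None,fx=5.6,fy=5.6,interpolation=2))
    for (u,v),q in(((-.028,-.028),(0,0,255)),((-.028,-.045),(255,255,0))):
      cv2.polylines(R[-1],[np.round((bottle(c,u,v,0)-[x0,y0]+.5)*5.6).astype(np.int32)],True,q,1)
cv2.imwrite('pics/ov3.png',np.hstack(R))
E
```

```text
[0.57646304 0.17440598 0.22739551] [0.24293561 0.28264446 4.55769777]
tcp in tray [-0.0284499  -0.03902369]
scene [-0.0465 -0.0664] 0.0643 0.82
side [-0.0413 -0.0644] 0.0659 0.94
```

View pics/ov3.png

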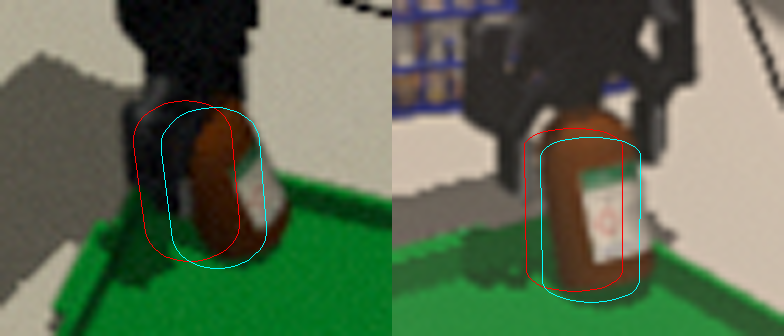

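arm_command --plan '[{"dp": [0,0,-2],"spin": 0},{"dp": [0,0,-4],"spin": 0},{"dp": [0,0,-10],"spin": 0},{"dp": [0,0,0],"spin": 0},{"dp": [0,0,0],"spin": 0}]' --grip -1

```text
clock: 14.45
position: [0.5764, 0.1747, 0.2438]
ee_rot: [0.619, 0.785, 0.0, 0.0]
ft_force: [0.2, 0.3, -0.0]
grip_width: 1.002
grasp_force: 0.0
```

```bash
python3 - <<'E'
from h import *
o=manip.get_obs();print(o['position'],o['ft_force'])
a=viewer.camera('scene');b=viewer.camera('side')
for c,i in(('scene',a),('side',b)):
  for d in finder.find_in(c,'bottle_brown_center')[:1]: print(c,np.round(RT.T@(np.array(d['position'][:2])-C),4),d['position'][2],d['score'])
cv2.imwrite('pics/s5.png',a);cv2.imwrite('pics/d5.png',b)
R=[]
for c,im,(x0,x1,y0,y1) in(('scene',a,(165,235,140,200)),('side',b,(200,270,130,190))):
    R.append(cv2.resize(im[y0:y1,x0:x1],None,fx=5.6,fy=5.6,interpolation=2))
    for (u,v),q in(((-.028,-.054),(255,255,0)),):
      cv2.polylines(R[-1],[np.round((bottle(c,u,v,0)-[x0,y0]+.5)*5.6).astype(np.int32)],True,q,1)
cv2.imwrite('pics/ov4.png',np.hstack(R))
E
```

```text
[0.57637588 0.17468814 0.24376144] [ 0.19663978  0.29011562 -0.01943706]
scene [-0.0453 -0.0763] 0.0778 0.59
side [-0.0438 -0.0816] 0.064 0.8
```

View pics/ov4.png

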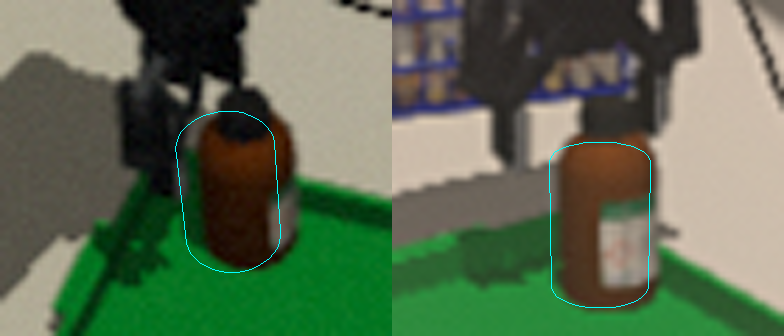

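Bottle is upright again, at roughly u = −28, v = −62 mm from the corner. I'll regrip with the fingers along the left-right direction so the push is stiff, with almost no down force.

arm_command --plan '[{"dp": [0,0,-25],"spin": 0},{"dp": [0,0,-25],"spin": 0},{"dp": [-12,0,0],"spin": -0.13},{"dp": [-11,0,0],"spin": -0.14},{"dp": [0,0,0],"spin": -0.145}]'

```text
clock: 15.15
position: [0.5834, 0.1509, 0.2934]
ee_rot: [0.442, 0.897, -0.0, 0.0]
ft_force: [0.2, 0.1, 0.5]
grip_width: 0.998
grasp_force: 0.0
```

arm_command --plan '[{"dp": [0,0,0],"spin": -0.145},{"dp": [0,0,0],"spin": -0.145},{"dp": [0,0,0],"spin": -0.145},{"dp": [0,0,0],"spin": -0.145},{"dp": [0,0,0],"spin": -0.145}]'

```text
clock: 15.65
position: [0.583, 0.1526, 0.293]
ee_rot: [0.094, 0.996, -0.0, -0.0]
ft_force: [0.1, -0.3, -0.0]
grip_width: 0.996
grasp_force: 0.0
```

arm_command --plan '[{"dp": [0,0,0],"spin": -0.145},{"dp": [0,0,0],"spin": -0.145},{"dp": [0,0,0],"spin": -0.141},{"dp": [0,0,0],"spin": 0}]'

```text
clock: 16.05
position: [0.583, 0.1525, 0.2931]
ee_rot: [-0.119, 0.993, 0.0, -0.0]
ft_force: [0.5, -1.1, -1.2]
grip_width: 1.002
grasp_force: 0.0
```

```bash
python3 - <<'E'
from h import *
o=manip.get_obs();a=viewer.camera('wrist');print(o['position'],ang(o)-A,RT.T@(o['position'][:2]-C),o['joint_pos'].round(2))
for d in finder.find_in('wrist','bottle_brown_center')[:2]: print(np.round(RT.T@(np.array(d['position'][:2])-C),4),d['position'][2],d['score'])
cv2.imwrite('pics/w5.png',a)
# cap: dark circle at z=.121 ; score templates of dark disk near TCP
b=viewer.camera('side');s=viewer.camera('scene')
for c in('side','scene'):
  for d in finder.find_in(c,'bottle_brown_center')[:2]: print(c,np.round(RT.T@(np.array(d['position'][:2])-C),4),d['position'][2],d['score'])
cv2.imwrite('pics/s6.png',s);cv2.imwrite('pics/d6.png',b)
# fit: brown hue pixels bounding in body
for c,im in(('scene',s),('side',b)):
  h=cv2.cvtColor(im,cv2.COLOR_BGR2HSV);m=cv2.inRange(h,(3,90,20),(16,255,160))
  x0,y0=bottle(c,-.028,-.062,0).min(0).astype(int)-8;x1,y1=bottle(c,-.028,-.062,0).max(0).astype(int)+8
  ys,xs=np.nonzero(m[y0:y1,x0:x1]);print(c,'mask x',xs.min()+x0,xs.max()+x0,'y',ys.min()+y0,ys.max()+y0)
  for u,v in((-.028,-.062),(-.028,-.052),(-.038,-.062)):
    q=bottle(c,u,v,0);print(u,v,q.min(0).round(1),q.max(0).round(1))
E
```

```text
[0.583002   0.15251761 0.29309847] 1.5730400521696875 [-0.02721003 -0.06183425] [-0.56  0.37  0.28  1.67 -0.11  1.12  1.56]
[-0.041  -0.0703] 0.0958 0.84
side [-0.0441 -0.0826] 0.0628 0.55
scene [-0.0478 -0.0778] 0.074 0.76
scene mask x 200 216 y 161 187
-0.028 -0.062 [198.2 159.8] [216.8 188.6]
-0.028 -0.052 [195.2 159.1] [214.  187.9]
-0.038 -0.062 [197. 162.] [215.8 190.8]
side mask x 230 246 y 154 184
-0.028 -0.062 [229.  155.5] [247.  185.3]
-0.028 -0.052 [227.2 154.6] [245.1 184.2]
-0.038 -0.062 [226.4 156.2] [244.4 186.1]
```

arm_command --plan '[{"dp": [0,0,15],"spin": 0},{"dp": [0,0,20],"spin": 0},{"dp": [0,0,18],"spin": 0},{"dp": [0,0,12],"spin": 0},{"dp": [0,0,0],"spin": 0}]'

```text
clock: 16.85
position: [0.5822, 0.1525, 0.2259]
ee_rot: [-0.118, 0.993, -0.0, -0.002]
ft_force: [-0.0, -0.2, 0.6]
grip_width: 1.0
grasp_force: 0.0
```

arm_command --plan '[{"dp": [0,0,0],"spin": 0},{"dp": [0,0,0],"spin": 0},{"dp": [0,0,0],"spin": 0},{"dp": [0,0,0],"spin": 0},{"dp": [0,0,0],"spin": 0}]' --grip 1 --newtons 20

```text
clock: 17.35
position: [0.5836, 0.1525, 0.2295]
ee_rot: [-0.118, 0.993, 0.0, 0.001]
ft_force: [0.5, -2.0, 6.6]
grip_width: 0.642
grasp_force: 22.5
```

arm_command --plan '[{"dp": [0,0,-0.4],"spin": 0},{"dp": [0,0,0],"spin": 0},{"dp": [0,0,0],"spin": 0}]'

```text
clock: 17.65
position: [0.5835, 0.1525, 0.2295]
ee_rot: [-0.118, 0.993, 0.0, 0.001]
ft_force: [-0.1, -1.8, 6.5]
grip_width: 0.647
grasp_force: 22.5
```

arm_command --plan '[{"dp": [0,0,-0.8],"spin": 0},{"dp": [0,0,0],"spin": 0},{"dp": [0,0,0],"spin": 0}]'

```text
clock: 17.95
position: [0.583, 0.1528, 0.2295]
ee_rot: [-0.118, 0.993, 0.0, -0.0]
ft_force: [0.1, -0.6, 2.6]
grip_width: 0.646
grasp_force: 22.3
```

arm_command --plan '[{"dp": [0,4,-0.3],"spin": 0},{"dp": [0,6,0],"spin": 0},{"dp": [0,6,0],"spin": 0},{"dp": [0,6,0],"spin": 0},{"dp": [0,4,0],"spin": 0}]'

```text
clock: 18.45
position: [0.5765, 0.1791, 0.2296]
ee_rot: [-0.118, 0.993, 0.0, -0.0]
ft_force: [-0.1, -0.3, -0.8]
grip_width: 0.651
grasp_force: 22.1
```

arm_command --plan '[{"dp": [0,1.5,0],"spin": 0},{"dp": [0,1.5,0],"spin": 0},{"dp": [0,0,0],"spin": 0}]'

```text
clock: 18.75
position: [0.5761, 0.1811, 0.2296]
ee_rot: [-0.118, 0.993, 0.0, -0.0]
ft_force: [0.1, -0.1, -0.6]
grip_width: 0.648
grasp_force: 22.0
```

arm_command --plan '[{"dp": [0,1.5,0],"spin": 0},{"dp": [0,1,0],"spin": 0},{"dp": [0,0,0],"spin": 0}]'

```text
clock: 19.05
position: [0.5756, 0.1834, 0.2298]
ee_rot: [-0.118, 0.993, 0.0, 0.0]
ft_force: [-0.0, 0.9, -1.0]
grip_width: 0.647
grasp_force: 22.0
```

arm_command --plan '[{"dp": [0,0,0.4],"spin": 0},{"dp": [0,1,0],"spin": 0},{"dp": [0,1,0],"spin": 0},{"dp": [0,0,0],"spin": 0}]'

```text
clock: 19.45
position: [0.5753, 0.1853, 0.2296]
ee_rot: [-0.118, 0.993, -0.0, 0.0]
ft_force: [-0.1, -0.3, 0.8]
grip_width: 0.65
grasp_force: 22.1
```

arm_command --plan '[{"dp": [0,1,0],"spin": 0},{"dp": [0,1,0],"spin": 0},{"dp": [0,0,0],"spin": 0}]'

```text
clock: 19.75
position: [0.5752, 0.1859, 0.2296]
ee_rot: [-0.117, 0.993, -0.001, 0.0]
ft_force: [0.8, -5.8, 2.5]
grip_width: 0.644
grasp_force: 22.6
```

arm_command --plan '[{"dp": [0,1,0],"spin": 0},{"dp": [0,1,0],"spin": 0},{"dp": [0,0,0],"spin": 0}]'

```text
clock: 20.05
position: [0.5751, 0.1865, 0.2297]
ee_rot: [-0.117, 0.993, -0.002, 0.0]
ft_force: [2.1, -10.2, 3.9]
grip_width: 0.644
grasp_force: 23.1
```

arm_command --plan '[{"dp": [0,-1.5,-0.2],"spin": 0},{"dp": [-1,0,0],"spin": 0},{"dp": [-1,0,0],"spin": 0},{"dp": [0,0,0],"spin": 0},{"dp": [0,0,0],"spin": 0}]'

```text
clock: 20.55
position: [0.5767, 0.1863, 0.2297]
ee_rot: [-0.117, 0.993, -0.001, -0.001]
ft_force: [-1.5, -8.6, 5.7]
grip_width: 0.651
grasp_force: 23.0
```

arm_command --plan '[{"dp": [-1,0,0],"spin": 0},{"dp": [-1,0,0],"spin": 0},{"dp": [0,0,0],"spin": 0}]'

```text
clock: 20.85
position: [0.5783, 0.1867, 0.2299]
ee_rot: [-0.117, 0.993, -0.001, -0.001]
ft_force: [-5.8, -8.5, 9.7]
grip_width: 0.651
grasp_force: 23.5
```

arm_command --plan '[{"dp": [2,0,0],"spin": 0},{"dp": [1,0,0],"spin": 0},{"dp": [0,0,0],"spin": 0}]'

```text
clock: 21.15
position: [0.5762, 0.1862, 0.2298]
ee_rot: [-0.117, 0.993, -0.001, 0.001]
ft_force: [3.3, -6.2, 0.2]
grip_width: 0.649
grasp_force: 22.5
```

arm_command --plan '[{"dp": [0,0,0],"spin": 0},{"dp": [0,0,0],"spin": 0},{"dp": [0,0,-5],"spin": 0},{"dp": [0,0,-10],"spin": 0}]' --grip -1

```text
clock: 21.55
position: [0.5752, 0.1883, 0.2445]
ee_rot: [-0.118, 0.993, -0.0, -0.001]
ft_force: [0.2, -0.0, -0.2]
grip_width: 1.001
grasp_force: 0.0
```

arm_command --plan '[{"dp": [0,0,-35],"spin": 0},{"dp": [0,0,-35],"spin": 0},{"dp": [45,0,-5],"spin": 0},{"dp": [45,0,0],"spin": 0},{"dp": [0,0,0],"spin": 0}]'

```text
clock: 22.05
position: [0.4837, 0.1655, 0.3195]
ee_rot: [-0.118, 0.993, 0.0, -0.002]
ft_force: [0.8, -0.3, -0.1]
grip_width: 1.002
grasp_force: 0.0
```

```bash
python3 - <<'E'
from h import *
o=manip.get_obs();w=viewer.camera('wrist');print(o['position'],ang(o)-A)
cv2.imwrite('pics/w7.png',w);np.save('w7.npy',np.r_[o['position'],o['ee_rot']])
s=viewer.camera('scene');b=viewer.camera('side');cv2.imwrite('pics/s7.png',s);cv2.imwrite('pics/d7.png',b)
for c in('wrist','scene','side'):
  for d in finder.find_in(c,'bottle_brown_center')[:1]: print(c,np.round(RT.T@(np.array(d['position'][:2])-C),4),d['position'][2],d['score'])
for c,im in(('scene',s),('side',b)):
  h=cv2.cvtColor(im,cv2.COLOR_BGR2HSV);m=cv2.inRange(h,(3,90,20),(16,255,160))
  x0,y0=bottle(c,-.028,-.028,0).min(0).astype(int)-8;x1,y1=bottle(c,-.028,-.028,0).max(0).astype(int)+8
  m=m[y0:y1,x0:x1]
  for r in range(0,y1-y0,4):
    xs=np.nonzero(m[r])[0]
    if len(xs):print(c,y0+r,xs.min()+x0,xs.max()+x0)
  q=bottle(c,-.028,-.028,0);print(q.min(0).round(1),q.max(0).round(1),'bot/top axis',proj(c,np.r_[RT@[-.028,-.028]+C,.005])[0].round(1),proj(c,np.r_[RT@[-.028,-.028]+C,.083])[0].round(1))
E
```

```text
[0.48367898 0.16551267 0.31951664] 1.571528985284611
wrist [-0.0501 -0.0324] 0.0888 0.62
scene [-0.0526 -0.0411] 0.0541 0.68
side [-0.044  -0.0463] 0.0623 0.78
scene 161 190 192
scene 165 190 205
scene 169 190 204
scene 173 191 200
scene 177 192 201
scene 181 193 205
[188.2 157.4] [207.2 186.1] bot/top axis [198.8 179.6] [197.  163.8]
side 144 222 224
side 152 225 238
side 156 224 239
side 160 224 239
side 164 224 229
side 168 224 230
side 172 224 230
side 176 225 239
side 180 229 235
[223.  152.3] [240.7 181.4] bot/top axis [232.  177.7] [231.9 155.5]
```

```bash
cat >> h.py <<'E'
def bfit(files,maskf,body,sh,w0,tilt=False):
    ps={c:viewer.camera_params(c) for c in files};M={}
    for c,f in files.items():
        m=maskf(cv2.imread(f));q=bottle(c,*w0,0,*body);x0,y0=(q.min(0)-10).astype(int);x1,y1=(q.max(0)+10).astype(int)
        k=np.zeros_like(m);k[y0:y1,x0:x1]=m[y0:y1,x0:x1];k=cv2.morphologyEx(k,cv2.MORPH_OPEN,np.ones((2,2)))
        n,l,s,_=cv2.connectedComponentsWithStats(k);k=(l==1+np.argmax(s[1:,4])).astype(np.uint8)
        H=cv2.convexHull(np.argwhere(k)[:,::-1].astype(np.int32));M[c]=cv2.fillConvexPoly(np.zeros_like(m),H,255)/255.
    def cost(w,only=None):
        s=0
        for c in files:
            if only and c!=only: continue
            m=np.zeros((1536,2048),np.uint8);t=w[2] if len(w)>2 else 0
            P=np.vstack([bottle(c,w[0],w[1],t,*body,ps[c]),bottle(c,w[0],w[1],t,*sh,ps[c])]).astype(np.float32)
            cv2.fillConvexPoly(m,np.round((cv2.convexHull(P)+.5)*4-.5).astype(np.int32),255)
            s+=np.abs(cv2.resize(m,(512,384),interpolation=cv2.INTER_AREA)/255.-M[c]).sum()
        return s
    w=np.array(list(w0)+([0.] if tilt else []));d=np.diag([.008,-.008,.1][:len(w)])
    b=minimize(cost,w,method='Nelder-Mead',options=dict(initial_simplex=np.vstack([w,w+d]),maxiter=120));return b.x.round(4),round(b.fun,1)
brown=lambda im:cv2.inRange(cv2.cvtColor(im,cv2.COLOR_BGR2HSV),(3,90,20),(16,255,160))
E
python3 - <<'E'
from h import *
B=(.028,.078);S=(.0225,.092)
for n,w in((7,(-.028,-.028)),(6,(-.028,-.062))):
  for f in(dict(scene=f'pics/s{n}.png',side=f'pics/d{n}.png'),dict(scene=f'pics/s{n}.png'),dict(side=f'pics/d{n}.png')):
    print(n,list(f),bfit(f,brown,B,S,w),bfit(f,brown,B,S,w,True))
E
```

```text
7 ['scene', 'side'] (array([-0.0253, -0.0296]), np.float64(234.7)) (array([-0.0265, -0.0305, -0.0138]), np.float64(232.0))
7 ['scene'] (array([-0.0266, -0.029 ]), np.float64(155.8)) (array([-0.0273, -0.0278, -0.0594]), np.float64(148.7))
7 ['side'] (array([-0.0273, -0.0329]), np.float64(79.0)) (array([-0.0271, -0.0307, -0.0054]), np.float64(75.6))
6 ['scene', 'side'] (array([-0.0266, -0.0677]), np.float64(186.5)) (array([-0.0286, -0.0666, -0.0294]), np.float64(184.5))
6 ['scene'] (array([-0.0272, -0.069 ]), np.float64(102.0)) (array([-0.028 , -0.0661, -0.0419]), np.float64(96.6))
6 ['side'] (array([-0.0265, -0.0654]), np.float64(82.2)) (array([-0.0264, -0.0669, -0.0131]), np.float64(81.6))
```

arm_command --plan '[{"dp": [0,0,0],"spin": 0.13},{"dp": [0,0,0],"spin": 0.13},{"dp": [0,0,0],"spin": 0.13},{"dp": [0,0,0],"spin": 0.13},{"dp": [0,0,0],"spin": 0.13}]'

```text
clock: 22.85
position: [0.4888, 0.167, 0.3195]
ee_rot: [0.208, 0.978, -0.0, 0.0]
ft_force: [0.3, -0.1, -0.1]
grip_width: 0.998
grasp_force: 0.0
```

arm_command --plan '[{"dp": [0,0,0],"spin": 0.135},{"dp": [-33,33,0],"spin": 0},{"dp": [-34,33,0],"spin": 0},{"dp": [0,0,20],"spin": 0},{"dp": [0,0,0],"spin": 0}]'

```text
clock: 23.35
position: [0.5801, 0.1883, 0.2964]
ee_rot: [0.271, 0.963, -0.002, -0.002]
ft_force: [-0.9, -0.2, -0.7]
grip_width: 0.998
grasp_force: 0.0
```

arm_command --plan '[{"dp": [3.5,-4,15],"spin": 0},{"dp": [0,0,20],"spin": 0},{"dp": [0,0,20],"spin": 0},{"dp": [0,0,12],"spin": 0},{"dp": [0,0,0],"spin": 0}]'

```text
clock: 23.85
position: [0.5739, 0.1865, 0.2315]
ee_rot: [0.271, 0.963, -0.001, -0.001]
ft_force: [-0.4, 0.2, -0.1]
grip_width: 0.998
grasp_force: 0.0
```

arm_command --plan '[{"dp": [0,0,0],"spin": 0},{"dp": [0,0,0],"spin": 0},{"dp": [0,0,0],"spin": 0},{"dp": [0,0,0],"spin": 0},{"dp": [0,0,0],"spin": 0}]' --grip 1 --newtons 20

```text
clock: 24.35
position: [0.5748, 0.1858, 0.234]
ee_rot: [0.271, 0.962, -0.0, 0.0]
ft_force: [-3.8, -3.7, 6.8]
grip_width: 0.652
grasp_force: 20.6
```

arm_command --plan '[{"dp": [0,0,-0.8],"spin": 0},{"dp": [0,0,0],"spin": 0},{"dp": [0,0,0],"spin": 0}]'

```text
clock: 24.65
position: [0.5747, 0.1859, 0.2341]
ee_rot: [0.271, 0.962, -0.0, 0.0]
ft_force: [-3.9, -4.9, 4.6]
grip_width: 0.647
grasp_force: 22.3
```

arm_command --plan '[{"dp": [0,1,0],"spin": 0},{"dp": [0,1,0],"spin": 0},{"dp": [0,0,0],"spin": 0}]'

```text
clock: 24.95
position: [0.5754, 0.1865, 0.2341]
ee_rot: [0.272, 0.962, -0.002, -0.001]
ft_force: [-9.6, -10.6, 11.3]
grip_width: 0.648
grasp_force: 23.2
```

arm_command --plan '[{"dp": [0,0,0],"spin": 0},{"dp": [0,0,0],"spin": 0},{"dp": [0,0,0],"spin": 0},{"dp": [0,0,-10],"spin": 0},{"dp": [0,0,-25],"spin": 0}]' --grip -1

```text
clock: 25.45
position: [0.5749, 0.1885, 0.2675]
ee_rot: [0.271, 0.963, -0.001, -0.001]
ft_force: [-0.2, 0.1, 0.6]
grip_width: 1.0
grasp_force: 0.0
```

arm_command --plan '[{"dp": [0,0,-40],"spin": 0},{"dp": [0,0,-40],"spin": 0},{"dp": [20,-40,0],"spin": 0.13},{"dp": [20,-40,0],"spin": 0.131},{"dp": [0,0,0],"spin": 0}]'

```text
clock: 25.95
position: [0.4933, 0.1433, 0.3483]
ee_rot: [0.397, 0.918, -0.0, -0.002]
ft_force: [0.8, 0.6, -0.0]
grip_width: 1.004
grasp_force: 0.0
```

```bash
python3 - <<'E'
from h import *
o=manip.get_obs();print(o['position'],ang(o)-A)
s=viewer.camera('scene');b=viewer.camera('side');cv2.imwrite('pics/s8.png',s);cv2.imwrite('pics/d8.png',b)
B=(.028,.078);S=(.0225,.092)
print(bfit(dict(scene='pics/s8.png',side='pics/d8.png'),brown,B,S,(-.028,-.028)))
def bp(c,px,z):
  p=viewer.camera_params(c);f=192/np.tan(np.radians(p['vertical_fov']/2))
  r=p['R'].T@np.array([(px[0]-p['cx'])/f,(px[1]-p['cy'])/f,1]);t=-p['R'].T@p['t'];return (t+r*(z-t[2])/r[2])[:2].round(4)
for c,im,cups,bl in(('scene',s,(277,250),(316,268)),('side',b,(234,233),(257,254))):
  h=cv2.cvtColor(im,cv2.COLOR_BGR2HSV)
  red=cv2.inRange(h,(0,150,80),(6,255,255))|cv2.inRange(h,(172,150,80),(180,255,255));bm=cv2.inRange(h,(100,120,50),(125,255,255))
  for m,q,z in((red,cups,.056),(bm,bl,.089)):
    y0,x0=q[1]-20,q[0]-20;ys,xs=np.nonzero(m[y0:y0+40,x0:x0+40]);pc=(xs.mean()+x0,ys.mean()+y0);print(c,len(xs),pc,bp(c,pc,z))
for d in finder.find_in('scene','bottle_blue_center')+finder.find_in('side','bottle_blue_center'):print(d)
print(delta(o,[.432,-.31,.33]))
E
```

```text
[0.49327465 0.14328528 0.34829072] 0.518242573222137
(array([-0.0252, -0.0296]), np.float64(277.5))
scene 364 (np.float64(276.5302197802198), np.float64(250.85439560439562)) [ 0.4369 -0.1842]
scene 70 (np.float64(317.5), np.float64(264.62857142857143)) [ 0.4376 -0.3097]
side 439 (np.float64(232.9111617312073), np.float64(232.04100227790434)) [ 0.4349 -0.1841]
side 111 (np.float64(256.63963963963965), np.float64(250.54054054054055)) [ 0.4368 -0.3077]
{'position': [0.4167, -0.3126, 0.0757], 'score': 0.69}
{'position': [0.4241, -0.3283, 0.0585], 'score': 0.83}
[-288.4 -355.    18.2]
```

arm_command --plan '[{"dp": [-26,-32,0],"spin": 0},{"dp": [-27,-32,0],"spin": 0},{"dp": [-26,-32,0],"spin": 0},{"dp": [-27,-32,0],"spin": 0},{"dp": [-26,-32,0],"spin": 0}]'

```text
clock: 26.65
position: [0.4729, -0.0614, 0.3489]
ee_rot: [0.394, 0.919, -0.0, 0.001]
ft_force: [0.6, 0.6, -0.3]
grip_width: 0.999
grasp_force: 0.0
```

arm_command --plan '[{"dp": [-27,-32,0],"spin": 0},{"dp": [-26,-32,0],"spin": 0},{"dp": [-27,-32,0],"spin": 0},{"dp": [-26,-32,0],"spin": 0},{"dp": [-27,-32,0],"spin": 0}]'

```text
clock: 27.15
position: [0.4487, -0.2682, 0.349]
ee_rot: [0.393, 0.919, -0.0, 0.001]
ft_force: [1.0, 0.2, -1.0]
grip_width: 0.999
grasp_force: 0.0
```

arm_command --plan '[{"dp": [-13,-16,0],"spin": 0},{"dp": [-13,-15,0],"spin": 0},{"dp": [0,0,20],"spin": 0},{"dp": [0,0,20],"spin": 0},{"dp": [0,0,0],"spin": 0}]'

```text
clock: 27.65
position: [0.4439, -0.3065, 0.3064]
ee_rot: [0.394, 0.919, -0.001, -0.002]
ft_force: [-0.6, -0.1, 0.3]
grip_width: 1.005
grasp_force: 0.0
```

```bash
python3 - <<'E'
from h import *
o=manip.get_obs();w=viewer.camera('wrist');print(o['position'],ang(o)-A,delta(o,[.4365,-.309,.2225]))
h=cv2.cvtColor(w,cv2.COLOR_BGR2HSV);m=cv2.inRange(h,(100,120,50),(125,255,255))
n,l,s,c=cv2.connectedComponentsWithStats(m);print([(s[i].tolist(),c[i].round(1).tolist()) for i in range(1,n) if s[i,4]>60]);print(wproj([[.4365,-.309,.098],[.4465,-.309,.098],[.4365,-.299,.098]],o))
for d in finder.find_in('wrist','bottle_blue_center'):print(d)
E
```

```text
[ 0.44387413 -0.30647424  0.30639326] 0.5259048577216165 [ 3.  -6.8 83.9]
[([220, 217, 37, 20, 369], [237.5, 227.6]), ([120, 361, 23, 20, 162], [130.1, 370.7])]
[[241.00860887 219.5636414 ]
 [252.02458921 229.01944555]
 [251.51263626 209.4297499 ]]
{'position': [0.4218, -0.3014, 0.0792], 'score': 0.66}
```

arm_command --plan '[{"dp": [1.5,-8,15],"spin": 0},{"dp": [0,0,25],"spin": 0},{"dp": [0,0,25],"spin": 0},{"dp": [0,0,16],"spin": 0},{"dp": [0,0,0],"spin": 0}]'

```text
clock: 28.25
position: [0.437, -0.3108, 0.2267]
ee_rot: [0.394, 0.919, -0.0, -0.001]
ft_force: [0.4, -0.4, 1.4]
grip_width: 0.999
grasp_force: 0.0
```

arm_command --plan '[{"dp": [0,0,0],"spin": 0},{"dp": [0,0,0],"spin": 0}]'

```text
clock: 28.45
position: [0.4374, -0.3115, 0.2289]
ee_rot: [0.394, 0.919, 0.0, 0.001]
ft_force: [-0.2, 1.0, -0.4]
grip_width: 1.0
grasp_force: 0.0
```

arm_command --plan '[{"dp": [0,0,4],"spin": 0},{"dp": [0,0,2.5],"spin": 0},{"dp": [0,0,0],"spin": 0}]'

```text
clock: 28.75
position: [0.4367, -0.3111, 0.2207]
ee_rot: [0.394, 0.919, 0.0, -0.0]
ft_force: [-0.7, 0.1, -0.1]
grip_width: 0.998
grasp_force: 0.0
```

arm_command --plan '[{"dp": [0,0,0],"spin": 0},{"dp": [0,0,0],"spin": 0},{"dp": [0,0,0],"spin": 0},{"dp": [0,0,0],"spin": 0},{"dp": [0,0,0],"spin": 0}]' --grip 1 --newtons 30

```text
clock: 29.25
position: [0.4367, -0.3114, 0.2212]
ee_rot: [0.394, 0.919, -0.0, 0.0]
ft_force: [-1.1, -0.4, 3.8]
grip_width: 0.553
grasp_force: 30.6
```

arm_command --plan '[{"dp": [0,0,0],"spin": 0},{"dp": [0,0,-2],"spin": 0},{"dp": [0,0,0],"spin": 0}]'

```text
clock: 29.55
position: [0.4367, -0.3109, 0.2228]
ee_rot: [0.394, 0.919, 0.0, -0.0]
ft_force: [-0.4, 0.0, -1.0]
grip_width: 0.548
grasp_force: 30.9
```

arm_command --plan '[{"dp": [0,0,-20],"spin": 0},{"dp": [0,0,-35],"spin": 0},{"dp": [0,0,-35],"spin": 0},{"dp": [0,0,-10],"spin": 0},{"dp": [10,18,0],"spin": 0}]'

```text
clock: 30.05
position: [0.4421, -0.2935, 0.3244]
ee_rot: [0.396, 0.918, -0.0, 0.002]
ft_force: [0.2, -0.6, -1.4]
grip_width: 0.544
grasp_force: 31.4
```

arm_command --plan '[{"dp": [21,37,0],"spin": 0},{"dp": [21,38,0],"spin": 0},{"dp": [21,37,0],"spin": 0},{"dp": [21,38,0],"spin": 0},{"dp": [21,37,0],"spin": 0}]'

```text
clock: 30.55
position: [0.5059, -0.0844, 0.3222]
ee_rot: [0.394, 0.919, 0.0, -0.0]
ft_force: [2.3, -0.6, -0.8]
grip_width: 0.547
grasp_force: 31.4
```

arm_command --plan '[{"dp": [21,38,0],"spin": 0},{"dp": [21,38,0],"spin": 0},{"dp": [21,38,0],"spin": 0},{"dp": [18,32,0],"spin": 0},{"dp": [0,0,0],"spin": 0}]'

```text
clock: 31.05
position: [0.5559, 0.0793, 0.3215]
ee_rot: [0.39, 0.921, 0.0, -0.001]
ft_force: [0.4, -0.5, -1.9]
grip_width: 0.546
grasp_force: 31.4
```

```bash
python3 - <<'E'
from h import *
o=manip.get_obs();print(o['position'],ang(o)-A,RT.T@(o['position'][:2]-C),delta(o,[.564,.0995,.2262]),o['grip_width'],o['ft_force'])
E
```

```text
[0.55593192 0.07925093 0.3214908 ] 0.5333637473792892 [-0.07066063 -0.12674065] [ 8.7 19.9 95.3] 0.5462546619671077 [ 0.36127112 -0.52523322 -1.89737775]
```

arm_command --plan '[{"dp": [4,9,20],"spin": 0},{"dp": [3,7,25],"spin": 0},{"dp": [0,0,25],"spin": 0},{"dp": [0,0,15],"spin": 0},{"dp": [0,0,0],"spin": 0}]'

```text
clock: 31.55
position: [0.5614, 0.0885, 0.2355]
ee_rot: [0.394, 0.919, -0.002, -0.002]
ft_force: [-0.5, -0.6, -0.9]
grip_width: 0.55
grasp_force: 31.4
```

arm_command --plan '[{"dp": [0,0,4],"spin": 0},{"dp": [0,0,0],"spin": 0},{"dp": [0,0,0],"spin": 0}]'

```text
clock: 31.85
position: [0.5628, 0.0889, 0.2348]
ee_rot: [0.394, 0.919, 0.001, 0.0]
ft_force: [0.8, 0.8, -0.8]
grip_width: 0.545
grasp_force: 31.4
```

arm_command --plan '[{"dp": [0,0,4],"spin": 0},{"dp": [0,0,3],"spin": 0},{"dp": [0,0,0],"spin": 0},{"dp": [0,0,0],"spin": 0}]'

```text
clock: 32.25
position: [0.5624, 0.0889, 0.2268]
ee_rot: [0.394, 0.919, -0.0, -0.0]
ft_force: [-0.6, 0.8, -1.2]
grip_width: 0.549
grasp_force: 31.4
```

arm_command --plan '[{"dp": [0,0,1],"spin": 0},{"dp": [0,0,0],"spin": 0},{"dp": [0,0,0],"spin": 0}]'

```text
clock: 32.55
position: [0.5626, 0.0889, 0.2262]
ee_rot: [0.394, 0.919, 0.0, 0.0]
ft_force: [-0.1, -0.4, 2.4]
grip_width: 0.546
grasp_force: 31.6
```

arm_command --plan '[{"dp": [0,0,0],"spin": 0},{"dp": [0,0,0],"spin": 0},{"dp": [0,0,0],"spin": 0}]' --grip -0.35

```text
clock: 32.85
position: [0.5625, 0.089, 0.2258]
ee_rot: [0.394, 0.919, 0.0, -0.0]
ft_force: [-0.6, 0.3, 0.3]
grip_width: 0.676
grasp_force: 0.0
```

arm_command --plan '[{"dp": [0,0,0],"spin": 0},{"dp": [0,0,0],"spin": 0},{"dp": [0,0,0],"spin": 0},{"dp": [0,0,0],"spin": 0}]' --grip 1 --newtons 25

```text
clock: 33.25
position: [0.5625, 0.0889, 0.226]
ee_rot: [0.394, 0.919, 0.0, 0.0]
ft_force: [-1.6, -0.8, 3.8]
grip_width: 0.551
grasp_force: 25.6
```

```bash
python3 - <<'E'
from h import *
o=manip.get_obs();print(o['position'],ang(o)-A,RT.T@(o['position'][:2]-C),o['grip_width'],o['ft_force'])
for p in((-.0228,-.0788),(-.0228,-.09)): print(delta(o,np.r_[C+RT@p,.2262]))
E
```

```text
[0.56249002 0.08887417 0.22602805] 0.5249052300875464 [-0.06203426 -0.11891754] 0.550907619521454 [-1.63736633 -0.80775718  3.82640908]
[15.1 54.1 -0.2]
[ 5.4 48.4 -0.2]
```

arm_command --plan '[{"dp": [0,2,-0.7],"spin": 0},{"dp": [1,7,0],"spin": 0},{"dp": [2,8,0],"spin": 0},{"dp": [2,8,0],"spin": 0},{"dp": [1,5,0],"spin": 0}]'

```text
clock: 33.75
position: [0.5805, 0.1153, 0.2264]
ee_rot: [0.393, 0.919, 0.0, -0.0]
ft_force: [-0.1, 0.1, -1.1]
grip_width: 0.55
grasp_force: 25.8
```

arm_command --plan '[{"dp": [2,6,0],"spin": 0},{"dp": [2,6,0],"spin": 0},{"dp": [0,0,0],"spin": 0}]'

```text
clock: 34.05
position: [0.5862, 0.1263, 0.2265]
ee_rot: [0.393, 0.919, 0.0, -0.0]
ft_force: [-0.7, 0.6, -1.8]
grip_width: 0.55
grasp_force: 25.9
```

arm_command --plan '[{"dp": [0,0,0.6],"spin": 0},{"dp": [0,0,0],"spin": 0},{"dp": [0,0,0],"spin": 0}]'

```text
clock: 34.35
position: [0.586, 0.1249, 0.2261]
ee_rot: [0.394, 0.919, 0.0, 0.0]
ft_force: [-0.1, 0.1, -0.0]
grip_width: 0.55
grasp_force: 25.8
```

arm_command --plan '[{"dp": [0,3,0],"spin": 0},{"dp": [0,3,0],"spin": 0},{"dp": [0,1.5,0],"spin": 0},{"dp": [0,0,0],"spin": 0}]'

```text
clock: 34.75
position: [0.5916, 0.1305, 0.2261]
ee_rot: [0.394, 0.919, 0.0, 0.0]
ft_force: [0.3, -0.5, 1.0]
grip_width: 0.551
grasp_force: 26.0
```

arm_command --plan '[{"dp": [0,1,0],"spin": 0},{"dp": [0,1,0],"spin": 0},{"dp": [0,0,0],"spin": 0}]'

```text
clock: 35.05
position: [0.5926, 0.131, 0.2261]
ee_rot: [0.394, 0.919, -0.001, -0.001]
ft_force: [-5.3, -3.4, 5.8]
grip_width: 0.551
grasp_force: 26.7
```

arm_command --plan '[{"dp": [0,1,0],"spin": 0},{"dp": [0,1,0],"spin": 0},{"dp": [0,0,0],"spin": 0}]'

```text
clock: 35.35
position: [0.5934, 0.1313, 0.2261]
ee_rot: [0.395, 0.919, -0.002, -0.002]
ft_force: [-11.8, -7.0, 13.1]
grip_width: 0.552
grasp_force: 27.5
```

arm_command --plan '[{"dp": [0,-3,-0.2],"spin": 0},{"dp": [0,0,0],"spin": 0},{"dp": [1.7,1,0],"spin": 0},{"dp": [0,0,0],"spin": 0}]'

```text
clock: 35.75
position: [0.5917, 0.1324, 0.2262]
ee_rot: [0.394, 0.919, -0.001, 0.0]
ft_force: [-2.4, -4.4, 2.0]
grip_width: 0.554
grasp_force: 26.3
```

arm_command --plan '[{"dp": [0.9,0.5,0],"spin": 0},{"dp": [0.9,0.5,0],"spin": 0},{"dp": [0,0,0],"spin": 0}]'

```text
clock: 36.05
position: [0.5913, 0.1347, 0.2261]
ee_rot: [0.394, 0.919, -0.0, 0.0]
ft_force: [-2.2, -4.0, 1.7]
grip_width: 0.551
grasp_force: 26.1
```

arm_command --plan '[{"dp": [0.9,0.5,0],"spin": 0},{"dp": [0.9,0.5,0],"spin": 0},{"dp": [0,0,0],"spin": 0}]'

```text
clock: 36.35
position: [0.591, 0.1354, 0.2262]
ee_rot: [0.395, 0.919, -0.001, 0.001]
ft_force: [0.1, -7.6, 1.2]
grip_width: 0.55
grasp_force: 26.2
```

arm_command --plan '[{"dp": [0.9,0.5,0],"spin": 0},{"dp": [0.5,0.3,0],"spin": 0},{"dp": [0,0,0],"spin": 0}]'

```text
clock: 36.65
position: [0.5909, 0.1358, 0.2263]
ee_rot: [0.395, 0.919, -0.001, 0.001]
ft_force: [0.4, -11.7, 2.6]
grip_width: 0.549
grasp_force: 26.4
```

```bash
python3 - <<'E'
from h import *
o=manip.get_obs();print(o['position'],RT.T@(o['position'][:2]-C),o['ft_force'],o['torque'])
s=viewer.camera('scene');b=viewer.camera('side');cv2.imwrite('pics/s9.png',s);cv2.imwrite('pics/d9.png',b)
B=(.028,.078);S=(.0225,.092)
for n in(8,9):
 print(n,bfit(dict(scene=f'pics/s{n}.png'),brown,B,S,(-.028,-.028),True),bfit(dict(side=f'pics/d{n}.png'),brown,B,S,(-.028,-.028),True))
for c in('scene','side'):
  for d in finder.find_in(c,'bottle_blue_center')[:1]: print(c,np.round(RT.T@(np.array(d['position'][:2])-C),4),d['position'][2],d['score'])
# white body of blue: low saturation bright; edges per row
for c,im in(('scene',s),('side',b)):
  q=bottle(c,-.024,-.08,0,.024,.067);x0,y0=q.min(0).astype(int)-6;x1,y1=q.max(0).astype(int)+6
  h=cv2.cvtColor(im,cv2.COLOR_BGR2HSV)[y0:y1,x0:x1];m=(h[...,1]<90)&(h[...,2]>90)
  print(c,q.min(0).round(1),q.max(0).round(1),x0,y0);print('\n'.join(''.join('#' if k else '.' for k in r) for r in m))
E
```

```text
[0.59088842 0.13578664 0.22634179] [-0.02345418 -0.07994542] [  0.44637398 -11.68296962   2.62816596] [-2.66007834 -0.05066955  0.03315617]
8 (array([-0.0339, -0.0285, -0.3468]), np.float64(165.6)) (array([-0.0287, -0.0298, -0.0107]), np.float64(88.1))
9 (array([-0.028 , -0.028 , -0.0317]), np.float64(94.6)) (array([-0.0301, -0.0291,  0.0082]), np.float64(265.6))
scene [-0.0469 -0.0779] 0.0445 0.57
side [-0.0354 -0.0981] 0.0426 0.68
scene [205.4 163.5] [221.2 188.1] 199 157
...#####............########
....#####...........########
.......#............########
....................########
....................########
....................########
.....................#######
.....................#######
.....................#######
.....................#######
.........#...........#######
..........#..........#######
..........#..........#######
..........#..........#######
......................######
.......................#####
...........................#
............................
...#........................
...##.......................
....#...............#.......
....#.......
[... 894 characters left out ...]
####
..######.....###############
..######.....#######..######
..######.....##.......######
..#######....##......#######
..#############...##########
..##########################
..##########################
..##########################
...###################..####
...###.################...##
.......###############......
.......###############......
.......###############......
.......###############......
.......###############......
........##############......
........#############.......
..........##########........
.............###............
............................
............................
............................
............................
............................
```

arm_command --plan '[{"dp": [0,0.8,0],"spin": 0},{"dp": [0,0.4,0],"spin": 0},{"dp": [0,0,0],"spin": 0}]'

```text
clock: 37.15
position: [0.5914, 0.136, 0.2263]
ee_rot: [0.395, 0.919, -0.002, 0.001]
ft_force: [-2.4, -14.1, 6.2]
grip_width: 0.553
grasp_force: 26.8
```

arm_command --plan '[{"dp": [0,0,0],"spin": 0},{"dp": [0,0,0],"spin": 0},{"dp": [0,0,0],"spin": 0}]' --grip -0.6

```text
clock: 37.45
position: [0.5912, 0.1404, 0.2262]
ee_rot: [0.393, 0.919, 0.001, -0.0]
ft_force: [-0.4, 0.0, 0.6]
grip_width: 0.802
grasp_force: 0.0
```

arm_command --plan '[{"dp": [0,0,-5],"spin": 0},{"dp": [0,0,-15],"spin": 0},{"dp": [0,0,-35],"spin": 0},{"dp": [0,0,-40],"spin": 0},{"dp": [0,0,-30],"spin": 0}]'

```text
clock: 37.95
position: [0.5913, 0.1391, 0.3551]
ee_rot: [0.394, 0.919, 0.001, 0.001]
ft_force: [0.9, 0.7, -0.3]
grip_width: 0.798
grasp_force: 0.0
```

arm_command --plan '[{"dp": [0,-40,-10],"spin": 0},{"dp": [0,-45,0],"spin": 0},{"dp": [0,-45,0],"spin": 0},{"dp": [0,0,0],"spin": 0},{"dp": [0,0,0],"spin": 0}]'

```text
clock: 38.45
position: [0.4967, 0.049, 0.3627]
ee_rot: [0.394, 0.919, 0.001, 0.0]
ft_force: [-0.5, 1.0, 0.5]
grip_width: 0.801
grasp_force: 0.0
```

```bash
python3 - <<'E'
from h import *
o=manip.get_obs();print(o['clock'],o['position'])
s=viewer.camera('scene');b=viewer.camera('side');ow=manip.get_obs();w=viewer.camera('wrist');cv2.imwrite('pics/s10.png',s);cv2.imwrite('pics/d10.png',b);cv2.imwrite('pics/w10.png',w)
B=(.028,.078);S=(.0225,.092)
print(bfit(dict(scene='pics/s10.png'),brown,B,S,(-.028,-.028),True))
for c in('scene','side','wrist'):
 for t in('bottle_brown_center','bottle_blue_center','bottle_red_center'):
  for d in finder.find_in(c,t)[:1]: print(c,t,np.round(RT.T@(np.array(d['position'][:2])-C),4),np.round(d['position'],3),round(d['score'],2))
for c,im in(('scene',s),('side',b)):
  h=cv2.cvtColor(im,cv2.COLOR_BGR2HSV);m=cv2.inRange(h,(100,120,50),(125,255,255))
  q=proj(c,np.r_[RT@[-.024,-.08]+C,.094])[0].astype(int);k=m[q[1]-10:q[1]+10,q[0]-10:q[0]+10];ys,xs=np.nonzero(k)
  print(c,'blue cap',xs.mean()+q[0]-10,ys.mean()+q[1]-10,'pred',proj(c,np.r_[RT@[-.024,-.08]+C,.094])[0])
  m=cv2.inRange(h,(0,0,0),(180,255,50));P=proj(c,np.r_[RT@[-.028,-.028]+C,.111])[0];q=P.astype(int);k=m[q[1]-8:q[1]+8,q[0]-8:q[0]+8];ys,xs=np.nonzero(k)
  print(c,'black cap',len(xs),xs.mean()+q[0]-8 if len(xs) else 0,ys.mean()+q[1]-8 if len(ys) else 0,'pred',P)
# side mask of white
q=bottle('side',-.024,-.08,0,.024,.067);x0,y0=q.min(0).astype(int)-10;x1,y1=q.max(0).astype(int)+6
h=cv2.cvtColor(b,cv2.COLOR_BGR2HSV)[y0:y1,x0:x1];print(x0,y0,q.min(0),q.max(0))
def ch(p): H,S,V=p; return 'b' if 100<=H<=125 and S>120 else 'g' if 45<H<80 and S>90 else 'w' if S<90 and V>90 else 'o' if H<20 and S>=90 else '.'
print('\n'.join(''.join(ch(k) for k in r) for r in h))
E
```

```text
38.45 [0.4966794  0.0490032  0.36273179]
(array([-0.0336, -0.0225, -0.1652]), np.float64(108.0))
scene bottle_brown_center [-0.0468 -0.0376] [0.558 0.172 0.077] 0.86
scene bottle_blue_center [-0.0424 -0.0785] [0.572 0.133 0.06 ] 0.57
scene bottle_red_center [-0.1672 -0.5302] [ 0.556 -0.336  0.048] 0.67
side bottle_brown_center [-0.0445 -0.0422] [0.562 0.168 0.069] 0.79
side bottle_blue_center [-0.0403 -0.0971] [0.578 0.115 0.058] 0.91
side bottle_red_center [-0.1658 -0.5403] [ 0.56  -0.345  0.041] 0.64
wrist bottle_brown_center [-0.0436 -0.0353] [0.561 0.174 0.095] 0.7
wrist bottle_blue_center [-0.0416 -0.0757] [0.572 0.136 0.078] 0.76
wrist bottle_red_center [-0.1606 -0.5225] [ 0.561 -0.327  0.039] 0.65
scene blue cap 210.82608695652175 164.1304347826087 pred [212.56669648 164.3799955 ]
scene black cap 108 195.80555555555554 159.3148148148148 pred [196.35056722 157.84163763]
side blue cap 242.0 156.36111111111111 pred [242.51374545 157.1528578 ]
side black cap 21 230.71428571428572 147.76190476190476 pred [231.80750632 147.22771032]
224 150 [234.71405 160.75903] [250.18932 186.51903
[... 687 characters left out ...]
owwwwww
ooooooowwwwwwoooooooooooowwwwwww
ooooooowwwwwwwowoooooooowwwwwwww
ooooooowwwwwwwwwwwwwwwwwwwwwwwww
ooooooowwwwwwwwwwwwwwwwwwwwwwwww
ooooooowwwwwwwwwwwwwwwwwwwwwwwww
oooooo.wwwwwwwwwwwwwwwwwwwggwwww
ooooooowwwwwwwwwwwwwwwwwwwwgggww
.oooooooooowwwwwwwwwwwwwww.ggggg
.oooooooooowwwwwwwwwwwwwww.ggggg
gg..ooooooowwwwwwwwwwwwwww.ggggg
ggggg......wwwwwwwwwwwwwww.ggggg
gggggggggggwwwwwwwwwwwwwwwgggggg
gggggggggggwwwwwwwwwwwwwwwgggggg
ggggggggggggwwwwwwwwwwwwwggggggg
gggggggggggggwwwwwwwwwww.ggggggg
gggggggggggggggwwwwwwwgggggggggg
gggggggggggggggggggggggggggggggg
gggggggggggggggggggggggggggggggg
gggggggggggggggggggggggggggggggg
gggggggggggggggggggggggggggggggg
gggggggggggggggggggggggggggggggg
```

```bash
python3 - <<'E'
import cv2,numpy as np
for a,b,x0,x1,y0,y1 in(('d8','d10',218,231,156,184),('d7','d10',218,231,156,184),('s7','s10',184,200,160,184),('s8','s10',184,200,166,186)):
  A=cv2.imread(f'pics/{a}.png').astype(np.float32);B=cv2.imread(f'pics/{b}.png').astype(np.float32)
  best=min((np.abs(cv2.warpAffine(A,np.float32([[1,0,dx],[0,1,dy]]),(512,384))[y0:y1,x0:x1]-B[y0:y1,x0:x1]).mean(),dx,dy) for dx in np.arange(-4,4.1,.25) for dy in np.arange(-3,3.1,.25))
  print(a,b,best,np.abs(A-B)[y0:y1,x0:x1].mean())
E
```

```text
d8 d10 (np.float32(9.412775), np.float64(0.0), np.float64(1.75)) 11.746337
d7 d10 (np.float32(9.881182), np.float64(0.0), np.float64(1.75)) 11.565019
s7 s10 (np.float32(10.855794), np.float64(-0.25), np.float64(-0.5)) 11.8463545
s8 s10 (np.float32(14.674219), np.float64(0.5), np.float64(-0.75)) 15.738542
```

```bash
python3 -c "
from workcell import manip;print(manip.hand_in())"
```

```text
the job is handed in; nothing more can be done
None
```

I handed the job in at about 39 s: force readings and camera fits put the brown bottle upright against the far and left walls and the blue-capped one against the far wall and the brown bottle; my first push left the brown bottle leaning, so I stood it up and pushed it again, and the red-capped bottle was not touched.

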